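Hang the jar lanterns and cure their badges

TASK

Hang every jar lantern on the drying rack by its wooden carrying bar, one to a hook, with its badge facing out to the front of the rack. When all are hanging, take the curing torch and set the glue of each badge, from the shortest lantern to the tallest: point the lens level and square at the middle of the badge from about 6 cm away and hold it steady for three seconds, without the torch touching a lantern. Then stand the torch upright in the middle of its dock again, leaving the lanterns hanging and the other things on the table where they are.

Things in the scene. Friction and masses are not known exactly. Their poses are not given: they have to be found in the camera images.
- lantern1_bar (a point): Centre of the wooden bar (12 x 12 mm, 106 mm long, along lantern y) of the shortest lantern: upright rigid glass jar, 66 mm across, 52 mm tall, twine-wrapped, metal lid, 0.22 kg. Bar centre 112 mm above the foot, 60 mm above the lid, on 4 mm wires at y = +-50 mm; pinch it from above along x. Axes: z up, -x out of the badge side. 3 or 4 of 4 sizes are present; an absent one reads None.
- lantern1_badge (a point): Centre of the front face of the round dark-wood badge, 22 mm across, glued to the shortest lantern's -x side, 86 mm below the bar's centre and 38 mm in front of it. Lantern axes: -x is the way the badge faces (at the start towards the robot, within 45 degrees), z up.
- lantern2_bar (a point): Centre of the wooden bar (12 x 12 mm, 106 mm long, along lantern y) of the second shortest lantern: upright rigid glass jar, 66 mm across, 66 mm tall, twine-wrapped, metal lid, 0.22 kg. Bar centre 126 mm above the foot, 60 mm above the lid, on 4 mm wires at y = +-50 mm; pinch it from above along x. Axes: z up, -x out of the badge side. 3 or 4 of 4 sizes are present; an absent one reads None.
- lantern2_badge (a point): Centre of the front face of the round dark-wood badge, 22 mm across, glued to the second shortest lantern's -x side, 93 mm below the bar's centre and 38 mm in front of it. Lantern axes: -x is the way the badge faces (at the start towards the robot, within 45 degrees), z up.
- lantern3_bar (a point): Centre of the wooden bar (12 x 12 mm, 106 mm long, along lantern y) of the second tallest lantern: upright rigid glass jar, 66 mm across, 80 mm tall, twine-wrapped, metal lid, 0.22 kg. Bar centre 140 mm above the foot, 60 mm above the lid, on 4 mm wires at y = +-50 mm; pinch it from above along x. Axes: z up, -x out of the badge side. 3 or 4 of 4 sizes are present; an absent one reads None.
- lantern3_badge (a point): Centre of the front face of the round dark-wood badge, 22 mm across, glued to the second tallest lantern's -x side, 100 mm below the bar's centre and 38 mm in front of it. Lantern axes: -x is the way the badge faces (at the start towards the robot, within 45 degrees), z up.
- lantern4_bar (a point): Centre of the wooden bar (12 x 12 mm, 106 mm long, along lantern y) of the tallest lantern: upright rigid glass jar, 66 mm across, 94 mm tall, twine-wrapped, metal lid, 0.22 kg. Bar centre 154 mm above the foot, 60 mm above the lid, on 4 mm wires at y = +-50 mm; pinch it from above along x. Axes: z up, -x out of the badge side. 3 or 4 of 4 sizes are present; an absent one reads None.
- lantern4_badge (a point): Centre of the front face of the round dark-wood badge, 22 mm across, glued to the tallest lantern's -x side, 107 mm below the bar's centre and 38 mm in front of it. Lantern axes: -x is the way the badge faces (at the start towards the robot, within 45 degrees), z up.
- rack: Fixed steel and wood drying rack with 4 hooks 140 mm apart; origin on the table under the middle of the row; x away from the robot (the open front is -x), y along the rail, z up. Each hook is a pair of level prongs, 8 mm thick, at y = +-32 mm from the hook's middle, their axes 290 mm above the table; from a rail at x = +85 mm they run to x = -24 mm, where the tips turn up 20 mm.
- hook1 (a point): The leftmost (+y) hook: where the centre of a hung bar lies, 10 mm above the prong axes (up to 35 mm farther back is as good). Axes as the rack. The tips reach 10 mm above this point. Bring the bar in from the front (-x) some 30 mm above this point: it clears the tips while the prongs pass between bar and lid; then lower. Between the prongs there is room for the fingers.
- hook2 (a point): The second from the left (+y) hook: where the centre of a hung bar lies, 10 mm above the prong axes (up to 35 mm farther back is as good). Axes as the rack. The tips reach 10 mm above this point. Bring the bar in from the front (-x) some 30 mm above this point: it clears the tips while the prongs pass between bar and lid; then lower. Between the prongs there is room for the fingers.
- hook3 (a point): The third from the left hook: where the centre of a hung bar lies, 10 mm above the prong axes (up to 35 mm farther back is as good). Axes as the rack. The tips reach 10 mm above this point. Bring the bar in from the front (-x) some 30 mm above this point: it clears the tips while the prongs pass between bar and lid; then lower. Between the prongs there is room for the fingers.
- hook4 (a point): The rightmost (-y) hook: where the centre of a hung bar lies, 10 mm above the prong axes (up to 35 mm farther back is as good). Axes as the rack. The tips reach 10 mm above this point. Bring the bar in from the front (-x) some 30 mm above this point: it clears the tips while the prongs pass between bar and lid; then lower. Between the prongs there is room for the fingers.
- torch_grip (a point): Centre of the barrel of the curing torch, a grey pistol-shaped lamp standing on its black battery foot (84 x 62 x 22 mm, centred below). Barrel: level box 110 mm long (x), 34 wide (y), 36 tall, centre 125 mm above the foot's underside; grasp here from above across the 34 mm. 0.45 kg, mostly in the foot. Axes: +x the way it shines, z up.
- torch_nozzle (a point): Front face of the torch's lens (28 mm across), 77 mm ahead (+x) of torch_grip on the barrel's axis. +x is the beam direction.
- dock_top (a point): Centre of the upper face of the torch's fixed dock, a black plate 140 mm (x) by 120 mm (y), 6 mm thick, lying on the table. The torch starts standing on it.
- twine: Bystander, to be left alone: ball of blue twine, 54 mm across, 42 mm tall; origin at the centre of its underside.
- tape: Bystander, to be left alone: roll of paper tape lying flat, 56 mm across, 22 mm tall; origin at the centre of its underside.
- gluepot: Bystander, to be left alone: small amber glass pot, 44 mm across, 45 mm tall; origin at the centre of its underside.
- stamp: Bystander, to be left alone: wooden stamp block, 50 x 35 x 30 mm; origin at the centre of its underside.
- beads: Bystander, to be left alone: white bowl, 70 mm across, 35 mm tall; origin at the centre of its underside.
- emptyjar: Bystander, to be left alone: plain glass jar with metal lid and no handle, 64 mm across, 75 mm tall; origin at the centre of its underside.
Things that resemble listed ones, but are neither listed nor needed, are in the scene too. Leave any blue look-alike of the part that bears torch_grip alone.

How it is judged:
On the way, in this order (a step that is already met when the one before it is completed fails the run):
1. every lantern present hangs by its bar on a hook and is let go (((x of lantern1_bar in the frame of hook1 between -0.022 and 0.045 m and y of lantern1_bar in the frame of hook1 between -0.022 and 0.022 m and z of lantern1_bar in the frame of hook1 between -0.008 and 0.008 m) or (x of lantern1_bar in the frame of hook2 between -0.022 and 0.045 m and y of lantern1_bar in the frame of hook2 between -0.022 and 0.022 m and z of lantern1_bar in the frame of hook2 between -0.008 and 0.008 m) or (x of lantern1_bar in the frame of hook3 between -0.022 and 0.045 m and y of lantern1_bar in the frame of hook3 between -0.022 and 0.022 m and z of lantern1_bar in the frame of hook3 between -0.008 and 0.008 m) or (x of lantern1_bar in the frame of hook4 between -0.022 and 0.045 m and y of lantern1_bar in the frame of hook4 between -0.022 and 0.022 m and z of lantern1_bar in the frame of hook4 between -0.008 and 0.008 m)) and angle between each of lantern1_bar, lantern2_bar, lantern3_bar, lantern4_bar's own z axis and vertical below 0.25 rad and contact force between the fingers and lantern1 below 0.1 N and linear speed of each of lantern1, lantern2, lantern3, lantern4 below 0.05 m/s and ((x of lantern2_bar in the frame of hook1 between -0.022 and 0.045 m and y of lantern2_bar in the frame of hook1 between -0.022 and 0.022 m and z of lantern2_bar in the frame of hook1 between -0.008 and 0.008 m) or (x of lantern2_bar in the frame of hook2 between -0.022 and 0.045 m and y of lantern2_bar in the frame of hook2 between -0.022 and 0.022 m and z of lantern2_bar in the frame of hook2 between -0.008 and 0.008 m) or (x of lantern2_bar in the frame of hook3 between -0.022 and 0.045 m and y of lantern2_bar in the frame of hook3 between -0.022 and 0.022 m and z of lantern2_bar in the frame of hook3 between -0.008 and 0.008 m) or (x of lantern2_bar in the frame of hook4 between -0.022 and 0.045 m and y of lantern2_bar in the frame of hook4 between -0.022 and 0.022 m and z of lantern2_bar in the frame of hook4 between -0.008 and 0.008 m)) and contact force between the fingers and lantern2 below 0.1 N and ((x of lantern3_bar in the frame of hook1 between -0.022 and 0.045 m and y of lantern3_bar in the frame of hook1 between -0.022 and 0.022 m and z of lantern3_bar in the frame of hook1 between -0.008 and 0.008 m) or (x of lantern3_bar in the frame of hook2 between -0.022 and 0.045 m and y of lantern3_bar in the frame of hook2 between -0.022 and 0.022 m and z of lantern3_bar in the frame of hook2 between -0.008 and 0.008 m) or (x of lantern3_bar in the frame of hook3 between -0.022 and 0.045 m and y of lantern3_bar in the frame of hook3 between -0.022 and 0.022 m and z of lantern3_bar in the frame of hook3 between -0.008 and 0.008 m) or (x of lantern3_bar in the frame of hook4 between -0.022 and 0.045 m and y of lantern3_bar in the frame of hook4 between -0.022 and 0.022 m and z of lantern3_bar in the frame of hook4 between -0.008 and 0.008 m)) and contact force between the fingers and lantern3 below 0.1 N and ((x of lantern4_bar in the frame of hook1 between -0.022 and 0.045 m and y of lantern4_bar in the frame of hook1 between -0.022 and 0.022 m and z of lantern4_bar in the frame of hook1 between -0.008 and 0.008 m) or (x of lantern4_bar in the frame of hook2 between -0.022 and 0.045 m and y of lantern4_bar in the frame of hook2 between -0.022 and 0.022 m and z of lantern4_bar in the frame of hook2 between -0.008 and 0.008 m) or (x of lantern4_bar in the frame of hook3 between -0.022 and 0.045 m and y of lantern4_bar in the frame of hook3 between -0.022 and 0.022 m and z of lantern4_bar in the frame of hook3 between -0.008 and 0.008 m) or (x of lantern4_bar in the frame of hook4 between -0.022 and 0.045 m and y of lantern4_bar in the frame of hook4 between -0.022 and 0.022 m and z of lantern4_bar in the frame of hook4 between -0.008 and 0.008 m)) and contact force between the fingers and lantern4 below 0.1 N), for 0.3 s.
2. the torch is aimed at the badge of lantern1, the shortest size: lens 30 to 100 mm in front of it, beam within 12 mm of its middle and 0.4 rad of square, held there for 2.5 s (((x of lantern1_bar in the frame of hook1 between -0.022 and 0.045 m and y of lantern1_bar in the frame of hook1 between -0.022 and 0.022 m and z of lantern1_bar in the frame of hook1 between -0.008 and 0.008 m) or (x of lantern1_bar in the frame of hook2 between -0.022 and 0.045 m and y of lantern1_bar in the frame of hook2 between -0.022 and 0.022 m and z of lantern1_bar in the frame of hook2 between -0.008 and 0.008 m) or (x of lantern1_bar in the frame of hook3 between -0.022 and 0.045 m and y of lantern1_bar in the frame of hook3 between -0.022 and 0.022 m and z of lantern1_bar in the frame of hook3 between -0.008 and 0.008 m) or (x of lantern1_bar in the frame of hook4 between -0.022 and 0.045 m and y of lantern1_bar in the frame of hook4 between -0.022 and 0.022 m and z of lantern1_bar in the frame of hook4 between -0.008 and 0.008 m)) and angle between lantern1_bar's own z axis and vertical below 0.25 rad and contact force between the fingers and lantern1 below 0.1 N and linear speed of lantern1 below 0.05 m/s and x of lantern1_badge in the frame of torch_nozzle between 0.03 and 0.1 m and y of lantern1_badge in the frame of torch_nozzle between -0.012 and 0.012 m and z of lantern1_badge in the frame of torch_nozzle between -0.012 and 0.012 m and x of torch_nozzle in the frame of lantern1_badge below -0.02 m and angle between the x axis of torch_nozzle and the x axis of lantern1_badge, either way round below 0.4 rad), for 2.5 s.
3. the torch is aimed at the badge of lantern2, the second shortest size: lens 30 to 100 mm in front of it, beam within 12 mm of its middle and 0.4 rad of square, held there for 2.5 s (((x of lantern2_bar in the frame of hook1 between -0.022 and 0.045 m and y of lantern2_bar in the frame of hook1 between -0.022 and 0.022 m and z of lantern2_bar in the frame of hook1 between -0.008 and 0.008 m) or (x of lantern2_bar in the frame of hook2 between -0.022 and 0.045 m and y of lantern2_bar in the frame of hook2 between -0.022 and 0.022 m and z of lantern2_bar in the frame of hook2 between -0.008 and 0.008 m) or (x of lantern2_bar in the frame of hook3 between -0.022 and 0.045 m and y of lantern2_bar in the frame of hook3 between -0.022 and 0.022 m and z of lantern2_bar in the frame of hook3 between -0.008 and 0.008 m) or (x of lantern2_bar in the frame of hook4 between -0.022 and 0.045 m and y of lantern2_bar in the frame of hook4 between -0.022 and 0.022 m and z of lantern2_bar in the frame of hook4 between -0.008 and 0.008 m)) and angle between lantern2_bar's own z axis and vertical below 0.25 rad and contact force between the fingers and lantern2 below 0.1 N and linear speed of lantern2 below 0.05 m/s and x of lantern2_badge in the frame of torch_nozzle between 0.03 and 0.1 m and y of lantern2_badge in the frame of torch_nozzle between -0.012 and 0.012 m and z of lantern2_badge in the frame of torch_nozzle between -0.012 and 0.012 m and x of torch_nozzle in the frame of lantern2_badge below -0.02 m and angle between the x axis of torch_nozzle and the x axis of lantern2_badge, either way round below 0.4 rad), for 2.5 s.
4. the torch is aimed at the badge of lantern3, the second tallest size: lens 30 to 100 mm in front of it, beam within 12 mm of its middle and 0.4 rad of square, held there for 2.5 s (((x of lantern3_bar in the frame of hook1 between -0.022 and 0.045 m and y of lantern3_bar in the frame of hook1 between -0.022 and 0.022 m and z of lantern3_bar in the frame of hook1 between -0.008 and 0.008 m) or (x of lantern3_bar in the frame of hook2 between -0.022 and 0.045 m and y of lantern3_bar in the frame of hook2 between -0.022 and 0.022 m and z of lantern3_bar in the frame of hook2 between -0.008 and 0.008 m) or (x of lantern3_bar in the frame of hook3 between -0.022 and 0.045 m and y of lantern3_bar in the frame of hook3 between -0.022 and 0.022 m and z of lantern3_bar in the frame of hook3 between -0.008 and 0.008 m) or (x of lantern3_bar in the frame of hook4 between -0.022 and 0.045 m and y of lantern3_bar in the frame of hook4 between -0.022 and 0.022 m and z of lantern3_bar in the frame of hook4 between -0.008 and 0.008 m)) and angle between lantern3_bar's own z axis and vertical below 0.25 rad and contact force between the fingers and lantern3 below 0.1 N and linear speed of lantern3 below 0.05 m/s and x of lantern3_badge in the frame of torch_nozzle between 0.03 and 0.1 m and y of lantern3_badge in the frame of torch_nozzle between -0.012 and 0.012 m and z of lantern3_badge in the frame of torch_nozzle between -0.012 and 0.012 m and x of torch_nozzle in the frame of lantern3_badge below -0.02 m and angle between the x axis of torch_nozzle and the x axis of lantern3_badge, either way round below 0.4 rad), for 2.5 s.
5. the torch is aimed at the badge of lantern4, the tallest size: lens 30 to 100 mm in front of it, beam within 12 mm of its middle and 0.4 rad of square, held there for 2.5 s (((x of lantern4_bar in the frame of hook1 between -0.022 and 0.045 m and y of lantern4_bar in the frame of hook1 between -0.022 and 0.022 m and z of lantern4_bar in the frame of hook1 between -0.008 and 0.008 m) or (x of lantern4_bar in the frame of hook2 between -0.022 and 0.045 m and y of lantern4_bar in the frame of hook2 between -0.022 and 0.022 m and z of lantern4_bar in the frame of hook2 between -0.008 and 0.008 m) or (x of lantern4_bar in the frame of hook3 between -0.022 and 0.045 m and y of lantern4_bar in the frame of hook3 between -0.022 and 0.022 m and z of lantern4_bar in the frame of hook3 between -0.008 and 0.008 m) or (x of lantern4_bar in the frame of hook4 between -0.022 and 0.045 m and y of lantern4_bar in the frame of hook4 between -0.022 and 0.022 m and z of lantern4_bar in the frame of hook4 between -0.008 and 0.008 m)) and angle between lantern4_bar's own z axis and vertical below 0.25 rad and contact force between the fingers and lantern4 below 0.1 N and linear speed of lantern4 below 0.05 m/s and x of lantern4_badge in the frame of torch_nozzle between 0.03 and 0.1 m and y of lantern4_badge in the frame of torch_nozzle between -0.012 and 0.012 m and z of lantern4_badge in the frame of torch_nozzle between -0.012 and 0.012 m and x of torch_nozzle in the frame of lantern4_badge below -0.02 m and angle between the x axis of torch_nozzle and the x axis of lantern4_badge, either way round below 0.4 rad), for 2.5 s.
At the end, for the whole second after the job is handed in: Each lantern present hangs upright, released, by its bar on a hook (bar centre within 22 mm sideways, 8 mm in height, 22 mm before to 45 mm behind the hook point), badge to the front within 0.4 rad; the torch stands upright on its dock, its middle within 32 mm of the dock's; all at rest (all of step 1 and angle between the x axis of each of lantern1_bar, lantern2_bar, lantern3_bar, lantern4_bar and the x axis of hook2, either way round below 0.4 rad and x of each of lantern1_badge, lantern2_badge, lantern3_badge, lantern4_badge in the frame of hook2 below 0.018 m and horizontal distance between torch_grip and dock_top below 0.032 m and z of torch_grip in the frame of dock_top below 0.131 m and angle between torch_grip's own z axis and vertical below 0.1 rad and linear speed of torch below 0.02 m/s); the robot touches nothing.
It fails at once if the torch strikes a lantern (over 2 N) (contact force between torch and lantern1 above 2 N or contact force between torch and lantern2 above 2 N or contact force between torch and lantern3 above 2 N or contact force between torch and lantern4 above 2 N).
It fails at once if a bystander is moved more than 40 mm (distance of any of twine, tape, gluepot, stamp, beads, emptyjar from where it was at the start of the episode above 0.04 m).
Of lantern1, lantern2, lantern3, lantern4 only 3 to 4 are there at a start; the rules pass over those that are not, and their reading is None.
At some moment in a run one of torch may be knocked a few centimetres aside while the robot is not near it.
It also fails if it takes over 210 s, if anything falls off the work surface, if the arm or the gripper's body presses on something with over 40 N, if the wrist force passes 120 N, or if a joint passes its speed limit or range.

ROBOT

A 6-joint arm with a two-finger parallel gripper is mounted at the origin on the work surface. World frame = base frame: x ahead of the robot, y to its left, z up, the work surface at z = 0. Lengths are in m, angles in rad, forces in N, time in s.
With the tool pointing down it reaches from about 0.35 to 0.85 m from the base axis. Payload 8.1 kg.
Tool frame: the origin (TCP) lies at the very end of the fingers, on their centre line; the grasp point (between the pads) lies 19 mm behind it; x points along the fingers, y is the direction in which the jaws open and shut, and the axes are right-handed (so a half turn about x gives the same grasp; the last joint's range is limited). The gripper opens to 93 mm and grips with 3 to 60 N. Pads are 15 mm wide; open, the fingers measure 128 mm over their backs; the gripper's body (75 mm by 188 mm) begins 65 mm behind the grasp point.
Start: joints at [1.118, 0.13, 1.488, -0, 1.523, -0.085], TCP at [0.216, 0.56, 0.219] pointing down, gripper open.
Joint ranges: [-2.96, 2.96], [-0.89, 2.26], [0.02, 2.5], [-1.34, 4.48], [0, 2.73], [-2.66, 2.66]. Speed limits (rad/s): [2.39, 2.39, 2.79, 3.14, 3.14, 3.14].

INTERFACE

Orientations are given as a rotation vector (axis times angle).
In Python, from plant import * gives the robot as it stands. The module is installed in compiled form; this text tells all that it offers.
- The arm moves only by the tool apply_moves, never from a script. Its argument "series" is a list of rows, each an object with "jaw": the gripper's target within -1 to 1 (shut at 1, half-way at 0, fully open at -1); "linear": the shift along the tool's x, y, z normalised to -1 to 1, where 1 is 0.6 m, a list of three; "roll": the turn about the tool's x normalised to -1 to 1, where 1 is 30 degrees. A call has 1 to 20 rows; each row is the pose to reach, as a shift and turn from the pose measured when the call began, along the tool's axes at that moment; what a row does not reach only later rows make up. A row lasts 1/8 s, in which the tool goes at most 62.5 mm and 10.7 degrees, less where a joint would pass 70% of its speed; a pose out of reach is approached as far as the arm can. A call with a number of a shift or a turn outside -1 to 1 is refused whole. A call with a gripper value outside its range is refused whole. The fingers move at their own pace and stop on an object; "force" is the grip in N (left out, the last holds). Time passes only in rows, so rows that repeat a pose let the fingers close. It gives the time, the measured TCP pose, the force and the opening at its end, in the units of the state.
- read_state(): the state, without advancing time (a new reading comes with each control period).
- read_camera(name): name is "scene" or "top" or "wrist"; returns a dict with "pixels" (384x512x3 uint8, blue, green, red), "intrinsics" (3x3 intrinsics, pixels), "rvec" (rotation vector, rad) and "tvec" (3), from world to camera coordinates, as OpenCV has them; the wrist camera has in their place "tool_from_camera" (4x4, takes a point from camera to tool coordinates, whose origin is the TCP and whose axes are the tool frame's). Camera axes: x right, y down, z forward; pixel columns grow to the right and rows downward; lengths in m; the calibration is good to about 2 mm. A picture is of the moment at which its call begins: read the wrist's pose just before it. There is no depth.
- close_job(): hands the job in, once; it reports no verdict.
The state is a dict: "t": time; "q": joint angles; "dq": joint speeds; "joint_torque": joint torques, N m; "tool_pos": TCP position; "orientation": TCP orientation; "force": force on the tool from outside, world axes, zero at the start; "wrist_torque": the same for the moment, N m; "opening": finger opening in m.
Only numpy, scipy, OpenCV 4.12 (cv2) and the standard library are available. Lean on these libraries where they do the work, as an engineer would, in place of code of your own. Each camera call takes 0.05 s, during which the arm holds its last target. There are 200 camera calls.

## Working session

There is one attempt and no reset: what is moved stays moved. The work goes in short steps, Python scripts to look and compute and a tool call to move; the robot and the scene stay as the last step left them, time stands still between calls to the robot, and variables do not carry over. Pictures are saved under pics/ and viewed, about 12 in all and at most 16, crops included, and the job is handed in when it is done.

Besides the shell and the picture viewer there is one more tool, called after "Emit:" by a JSON object that holds its "name" and its "arguments", one argument or row to a line. apply_moves: Moves the arm, as the interface text tells. Its arguments: {"type":"object","properties":{"series":{"type":"array"},"force":{"type":"number"}},"required":["series"]}

```bash
mkdir -p pics; cat > h.py <<'E'
from plant import *
import numpy as np, cv2
from scipy.spatial.transform import Rotation as R
def snap(name,fn=None):
    s=read_state(); c=read_camera(name)
    im=np.array(c["pixels"]).astype(np.uint8)
    K=np.array(c["intrinsics"],float)
    if "rvec" in c:
        Rc=R.from_rotvec(np.ravel(c["rvec"])).as_matrix(); t=np.ravel(c["tvec"])
    else:
        T=np.eye(4);T[:3,:3]=R.from_rotvec(s["orientation"]).as_matrix();T[:3,3]=s["tool_pos"]
        M=np.linalg.inv(T@np.array(c["tool_from_camera"])); Rc=M[:3,:3];t=M[:3,3]
    np.savez("cam_"+(fn or name)+".npz",im=im,K=K,R=Rc,t=t)
    if fn: cv2.imwrite(f"pics/{fn}.png",im)
    return im,K,Rc,t
def load(fn):
    d=np.load("cam_"+fn+".npz"); return d["im"],d["K"],d["R"],d["t"]
def proj(cam,P):
    _,K,Rc,t=cam; p=(np.atleast_2d(P)@Rc.T+t)@K.T; return p[:,:2]/p[:,2:]
def atz(cam,uv,z):
    _,K,Rc,t=cam; d=Rc.T@np.linalg.inv(K)@np.array([uv[0],uv[1],1.]); o=-Rc.T@t
    return o+d*(z-o[2])/d[2]
def tri(cams,uvs):
    A=[];b=[]
    for c,uv in zip(cams,uvs):
        _,K,Rc,t=c; d=Rc.T@np.linalg.inv(K)@np.array([uv[0],uv[1],1.]);d/=np.linalg.norm(d);o=-Rc.T@t
        P=np.eye(3)-np.outer(d,d);A.append(P);b.append(P@o)
    A=np.vstack(A);b=np.hstack(b);x=np.linalg.lstsq(A,b,rcond=None)[0]; return x,np.linalg.norm(A@x-b)
def to_move(s,target,roll_deg=0):
    Rt=R.from_rotvec(s["orientation"]).as_matrix()
    return np.round(Rt.T@(np.array(target)-s["tool_pos"])/0.6,4)
E
python3 - <<'E'
from h import *
s=read_state();print(s, R.from_rotvec(s["orientation"]).as_matrix().round(3))
for n in("scene","top"):
    im,K,Rc,t=snap(n,n+"0"); print(n,K.round(1).tolist(),(-Rc.T@t).round(3),Rc.round(2).tolist())
    cv2.imwrite(f"pics/{n}0b.png",cv2.resize(im,(800,600),interpolation=cv2.INTER_CUBIC))
E
```

```text
{'t': 0.0, 'q': array([ 1.11762481e+00,  1.31173844e-01,  1.48928974e+00,  1.31448241e-05,
        1.52299533e+00, -8.53827047e-02]), 'dq': array([-5.24404316e-04, -2.12514317e-03,  3.38321594e-04, -8.08844008e-04,
       -1.24131931e-03, -9.95120060e-05]), 'joint_torque': array([-4.04092971e-04, -5.59833741e+01, -4.91764426e+01,  7.68126827e-02,
        3.53884127e-02, -1.88344598e-04]), 'tool_pos': array([0.21544329, 0.55936813, 0.21757414]), 'orientation': array([ 0.28716984,  1.55197559, -0.2900035 ]), 'force': array([-0.68565118, -0.20325194, -0.32189573]), 'wrist_torque': array([-0.05315135,  0.01422166, -0.01370048]), 'opening': 0.09273028210452335} [[-0.001  0.36   0.933]
 [-0.002  0.933 -0.36 ]
 [-1.    -0.002 -0.   ]]
scene [[463.3, 0.0, 254.4], [0.0, 463.3, 187.4], [0.0, 0.0, 1.0]] [1.329 0.519 1.071] [[-0.59, 0.81, 0.01], [0.53, 0.4, -0.75], [-0.61, -0.44, -0.66]]
top [[414.6, 0.0, 253.1], [0.0, 414.6, 188.7], [0.0, 0.0, 1.0]] [ 0.368 -0.07   1.544] [[-0.01, -1.0, -0.0], [-0.99, 0.01, -0.11], [0.11, 0.0, -0.99]]
```

View pics/scene0b.png

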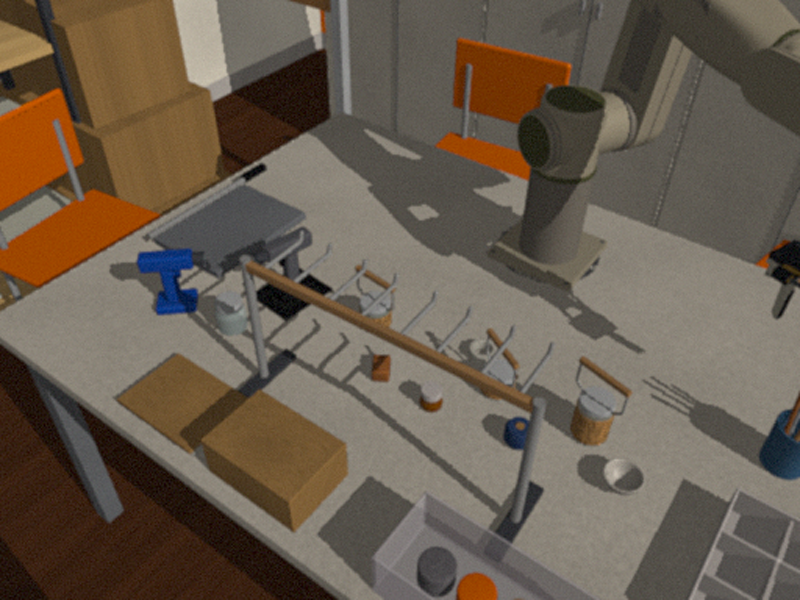

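View pics/top0b.png

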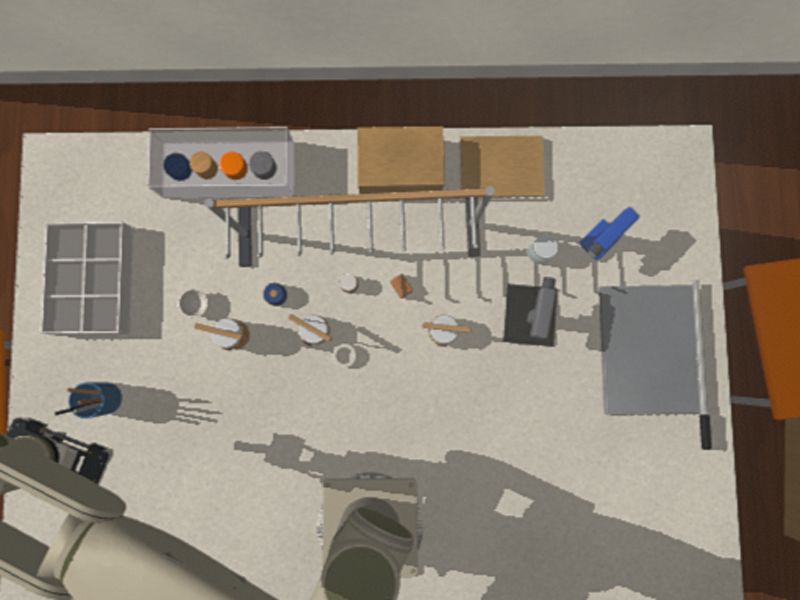

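The scene shows three lanterns (bars near top-view 217,331 / 311,328 / 446,327 in the 800-px image), the torch on its dock (541,310) pointing roughly +x, the blue look-alike at right, and the rack behind. I'll enlarge both views to measure.

```bash
python3 - <<'E'
import cv2
a=cv2.imread('pics/top0.png')[115:225,118:368]; cv2.imwrite('pics/top0c.png',cv2.resize(a,None,fx=3.2,fy=3.2,interpolation=cv2.INTER_CUBIC))
a=cv2.imread('pics/scene0.png')[140:340,145:411]; cv2.imwrite('pics/scene0c.png',cv2.resize(a,None,fx=3,fy=3,interpolation=cv2.INTER_CUBIC))
E
```

```text
(no output)
```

View pics/top0c.png

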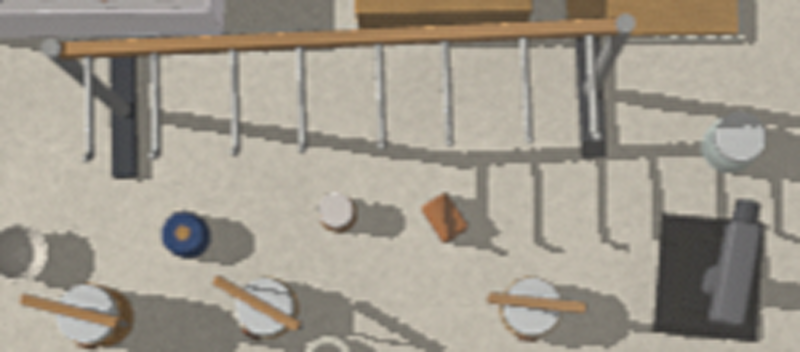

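View pics/scene0c.png

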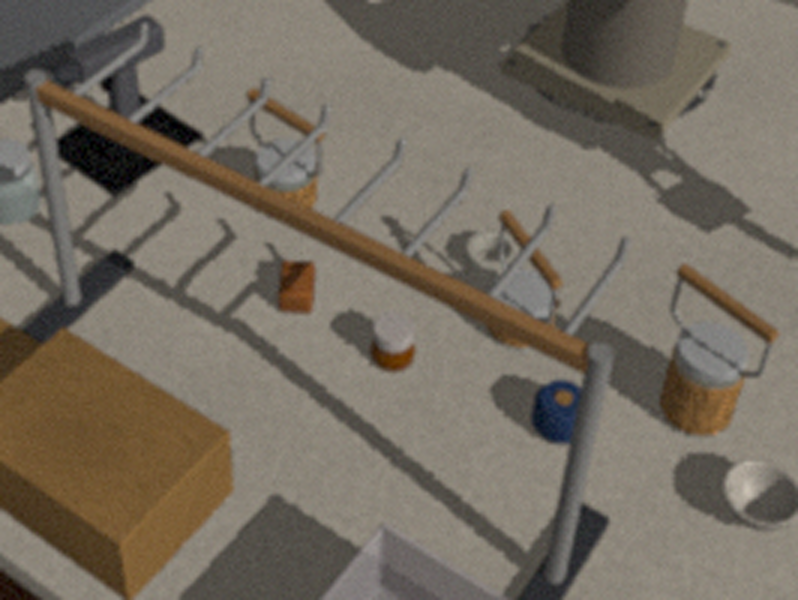

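```bash
python3 - <<'E'
from h import *
T=load("top0");S=load("scene0")
tp=lambda u,v:(118+(u+.5)/3.2-.5,115+(v+.5)/3.2-.5)
sp=lambda u,v:(145+(u+.5)/3-.5,140+(v+.5)/3-.5)
for n,a,b,c,d in [("A",(23,299),(118,322),(773,333),(684,270)),("B",(216,280),(296,326),(556,281),(506,216)),("C",(490,297),(584,307),(322,135),(252,94))]:
    p,e=tri((T,S),(tp(*a),sp(*c)));q,f=tri((T,S),(tp(*b),sp(*d)))
    m=(p+q)/2;v=p-q
    print(n,p.round(3),q.round(3),"mid",m.round(4),"len",np.linalg.norm(v).round(3),"yaw",np.degrees(np.arctan2(-v[0],v[1])).round(1),round(e,4),round(f,4))
tt=[(89,156),(154,153),(235,151),(301,148),(380,144),(447,142),(528,141),(596,137)]
st=[(146,30),(199,52),(265,84),(324,110),(399,145),(467,175),(549,210),(623,243)][::-1]
P=[]
for a,b in zip(tt,st):
    p,e=tri((T,S),(tp(*a),sp(*b)));z=atz(T,tp(*a),.308);P.append(z);print(p.round(3),round(e,4),z.round(3))
P=np.array(P);k=np.polyfit(P[:,1],P[:,0],1);print("rack yaw",-np.degrees(np.arctan(k[0])),P.mean(0))
for q in[(733,222),(761,224),(712,318),(741,324)]:print("torch",atz(T,tp(*q),.149).round(4))
print("noz",atz(T,tp(747,203),.131).round(4))
for q in[(664,214),(763,215),(757,340),(653,331)]:print("dock",atz(T,tp(*q),.006).round(4))
for n,q in dict(twine=(185,233),pot=(337,211),stamp=(445,217),beads=(15,252),ejar=(735,143),tape=(335,350)).items():print(n,atz(T,tp(*q),.03).round(3))
E
```

```text
A [0.458 0.364 0.158] [0.432 0.267 0.153] mid [0.4454 0.3151 0.1557] len 0.101 yaw -14.9 0.0026 0.005
B [0.479 0.168 0.116] [0.428 0.083 0.111] mid [0.4538 0.1255 0.1135] len 0.099 yaw -30.9 0.0017 0.0028
C [ 0.455 -0.125  0.128] [ 0.444 -0.226  0.125] mid [ 0.4494 -0.1756  0.1263] len 0.102 yaw -6.5 0.0045 0.0035
[0.583 0.258 0.306] 0.0034 [0.584 0.256 0.308]
[0.585 0.196 0.307] 0.0017 [0.586 0.194 0.308]
[0.587 0.12  0.303] 0.0023 [0.587 0.118 0.308]
[0.589 0.056 0.304] 0.0005 [0.589 0.056 0.308]
[ 0.592 -0.019  0.306] 0.0002 [ 0.591 -0.019  0.308]
[ 0.593 -0.082  0.305] 0.0001 [ 0.593 -0.082  0.308]
[ 0.593 -0.159  0.304] 0.0004 [ 0.592 -0.159  0.308]
[ 0.595 -0.222  0.302] 0.0024 [ 0.595 -0.223  0.308]
rack yaw 1.3685154117803595 [0.58951926 0.01748903 0.308     ]
torch [ 0.5317 -0.3853  0.149 ]
torch [ 0.5291 -0.4149  0.149 ]
torch [ 0.4305 -0.3596  0.149 ]
torch [ 0.4238 -0.3897  0.149 ]
noz [ 0.5541 -0.4052  0.131 ]
dock [ 0.5589 -0.3375  0.006 ]
dock [ 0.5562 -0.453   0.006 ]
dock [ 0.4108 -0.4403  0.006 ]
dock [ 0.4228 -0.3205  0.006 ]
twine [0.541 0.217 0.03 ]
pot [0.564 0.042 0.03 ]
stamp [ 0.556 -0.082  0.03 ]
beads [0.522 0.412 0.03 ]
ejar [ 0.638 -0.418  0.03 ]
tape [0.405 0.045 0.03 ]
```

```bash
cat >> h.py <<'E'
def plan(*wps):
    """wps: (x,y,z,yaw of tool y deg) -> linear(unit), roll(unit), from the present pose"""
    s=read_state();Rt=R.from_rotvec(s["orientation"]).as_matrix()
    y0=np.degrees(np.arctan2(Rt[1,1],Rt[0,1]))
    print("t",round(s["t"],2),"tcp",s["tool_pos"].round(4),"yaw",y0.round(2),"x-axis",Rt[:,0].round(3),"open",round(s["opening"],4),"F",s["force"].round(1))
    for w in wps:
        r=(y0-w[3]+180)%360-180
        print(w,"lin",(Rt.T@(np.array(w[:3])-s["tool_pos"])/0.6).round(3),"roll",round(r/30,3))
E
python3 - <<'E'
from h import *
plan((.215,.56,.4,38.9),(.40,.40,.4,38.9),(.4454,.3151,.3,8.9))
E
```

```text
t 0.1 tcp [0.2155 0.5594 0.2177] yaw 68.93 x-axis [-0.001 -0.002 -1.   ] open 0.0929 F [-0.4 -0.1 -0.1]
(0.215, 0.56, 0.4, 38.9) lin [-0.304  0.    -0.001] roll 1.001
(0.4, 0.4, 0.4, 38.9) lin [-0.304 -0.138  0.382] roll 1.001
(0.4454, 0.3151, 0.3, 8.9) lin [-0.137 -0.242  0.504] roll 2.001
```

Emit:
{"name": "apply_moves", "arguments": {
  "series": [
    {"jaw": -1, "linear": [-0.1, 0, 0], "roll": 0.35},
    {"jaw": -1, "linear": [-0.2, 0, 0], "roll": 0.7},
    {"jaw": -1, "linear": [-0.3, 0, 0], "roll": 1},
    {"jaw": -1, "linear": [-0.3, 0, 0], "roll": 1},
    {"jaw": -1, "linear": [-0.3, -0.24, 0.5], "roll": 1},
    {"jaw": -1, "linear": [-0.3, -0.24, 0.5], "roll": 1},
    {"jaw": -1, "linear": [-0.3, -0.24, 0.5], "roll": 1},
    {"jaw": -1, "linear": [-0.3, -0.24, 0.5], "roll": 1},
    {"jaw": -1, "linear": [-0.3, -0.24, 0.5], "roll": 1},
    {"jaw": -1, "linear": [-0.3, -0.24, 0.5], "roll": 1},
    {"jaw": -1, "linear": [-0.3, -0.24, 0.5], "roll": 1}
  ],
  "force": 25
}}

```text
t: 1.48
tool_pos: [0.4442, 0.3165, 0.3965]
orientation: [0.695, 1.457, -0.7]
force: [-0.9, 0.2, 0.3]
opening: 0.0929
```

```bash
python3 - <<'E'
from h import *
plan((.4454,.3151,.3,8.9),(.4454,.3151,.135,-14.9))
E
```

```text
t 1.48 tcp [0.4442 0.3165 0.3965] yaw 38.82 x-axis [-0.003 -0.002 -1.   ] open 0.0929 F [-0.9  0.2  0.3]
(0.4454, 0.3151, 0.3, 8.9) lin [0.161 0.001 0.003] roll 0.997
(0.4454, 0.3151, 0.135, -14.9) lin [0.436 0.002 0.003] roll 1.791
```

Emit:
{"name": "apply_moves", "arguments": {
  "series": [
    {"jaw": -1, "linear": [0, 0, 0], "roll": 0.35},
    {"jaw": -1, "linear": [0.05, 0, 0], "roll": 0.7},
    {"jaw": -1, "linear": [0.15, 0, 0], "roll": 1},
    {"jaw": -1, "linear": [0.15, 0, 0], "roll": 1}
  ]
}}

```text
t: 1.98
tool_pos: [0.4394, 0.3157, 0.2991]
orientation: [1.08, 1.285, -1.107]
force: [-0.1, -0.1, 0.5]
opening: 0.0931
```

```bash
python3 - <<'E'
from h import *
im,*_=snap("wrist","wA"); cv2.imwrite("pics/wA2.png",im)
T=load("wA")
for p in ([.458,.364,.16],[.432,.267,.16],[.4454,.3151,.16]):print(proj(T,p))
plan((.4454,.3151,.22,-14.9),(.4454,.3151,.135,-14.9))
E
```

```text
[[284.80778804 138.95074926]]
[[241.2223702  232.55323086]]
[[262.49767601 188.07246021]]
t 2.02 tcp [0.4415 0.3167 0.3042] yaw 9.14 x-axis [-0.008 -0.005 -1.   ] open 0.0933 F [0.6 0.3 1. ]
(0.4454, 0.3151, 0.22, -14.9) lin [0.14  0.007 0.003] roll 0.801
(0.4454, 0.3151, 0.135, -14.9) lin [0.282 0.009 0.003] roll 0.801
```

View pics/wA2.png

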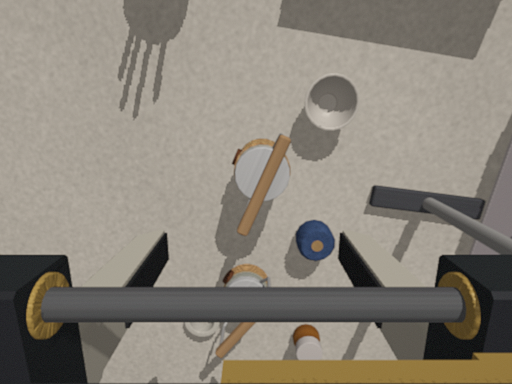

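Wrist view: bar ends at (284,137) and (243,234), matching the prediction within 2 px. Descending and grasping.

Emit:
{"name": "apply_moves", "arguments": {
  "series": [
    {"jaw": -1, "linear": [0, 0.008, 0.003], "roll": 0.3},
    {"jaw": -1, "linear": [0.05, 0.008, 0.003], "roll": 0.6},
    {"jaw": -1, "linear": [0.14, 0.008, 0.003], "roll": 0.8},
    {"jaw": -1, "linear": [0.2, 0.009, 0.003], "roll": 0.8},
    {"jaw": -1, "linear": [0.25, 0.009, 0.003], "roll": 0.8},
    {"jaw": -1, "linear": [0.282, 0.009, 0.003], "roll": 0.8},
    {"jaw": -1, "linear": [0.282, 0.009, 0.003], "roll": 0.8},
    {"jaw": -1, "linear": [0.282, 0.009, 0.003], "roll": 0.8},
    {"jaw": 1, "linear": [0.282, 0.009, 0.003], "roll": 0.8},
    {"jaw": 1, "linear": [0.282, 0.009, 0.003], "roll": 0.8},
    {"jaw": 1, "linear": [0.282, 0.009, 0.003], "roll": 0.8},
    {"jaw": 1, "linear": [0.282, 0.009, 0.003], "roll": 0.8},
    {"jaw": 1, "linear": [0.282, 0.009, 0.003], "roll": 0.8},
    {"jaw": 1, "linear": [0.282, 0.009, 0.003], "roll": 0.8},
    {"jaw": 1, "linear": [0.27, 0.009, 0.003], "roll": 0.8},
    {"jaw": 1, "linear": [0.24, 0.009, 0.003], "roll": 0.8},
    {"jaw": 1, "linear": [0.24, 0.009, 0.003], "roll": 0.8}
  ]
}}

```text
t: 4.15
tool_pos: [0.4474, 0.3159, 0.1631]
orientation: [1.393, 1.076, -1.402]
force: [-0.1, 0.3, -0.0]
opening: 0.0077
```

```bash
python3 - <<'E'
from h import *
plan((.445,.315,.313,-14.9),(.50,.228,.313,1.4),(.55,.228,.313,1.4),(.6086,.228,.313,1.4),(.6086,.228,.281,1.4))
E
```

```text
t 4.15 tcp [0.4474 0.3159 0.1631] yaw -14.86 x-axis [-0.004 -0.003 -1.   ] open 0.0077 F [-0.1  0.3 -0. ]
(0.445, 0.315, 0.313, -14.9) lin [-0.25  -0.004  0.003] roll 0.001
(0.5, 0.228, 0.313, 1.4) lin [-0.25   0.121  0.12 ] roll -0.542
(0.55, 0.228, 0.313, 1.4) lin [-0.25   0.202  0.099] roll -0.542
(0.6086, 0.228, 0.313, 1.4) lin [-0.251  0.296  0.074] roll -0.542
(0.6086, 0.228, 0.281, 1.4) lin [-0.197  0.297  0.074] roll -0.542
```

```bash
python3 - <<'E'
from h import *
im,*_=snap("scene","s1"); a=cv2.resize(im[150:300,250:480],None,fx=2,fy=2,interpolation=cv2.INTER_CUBIC)
w,*_=snap("wrist","w1"); plan()
b=np.zeros((384+300,512,3),np.uint8); b[:384]=w; b[384:,:460]=a
cv2.imwrite("pics/c1.png",cv2.resize(b,None,fx=.87,fy=.87))
E
```

```text
t 4.25 tcp [0.4464 0.3153 0.161 ] yaw -14.85 x-axis [-0.007 -0.004 -1.   ] open 0.0019 F [ 0.6  0.1 -0.5]
```

View pics/c1.png

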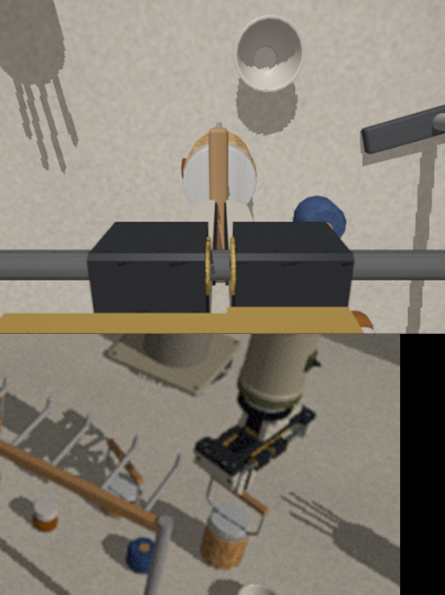

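The fingers were still closing when I lifted, so they shut just above the bar; the lantern is undisturbed. Reopen, go back down, and allow more time.

Emit:
{"name": "apply_moves", "arguments": {
  "series": [
    {"jaw": 0, "linear": [-0.03, 0, 0], "roll": 0},
    {"jaw": 0, "linear": [-0.03, 0, 0], "roll": 0},
    {"jaw": 0, "linear": [-0.03, 0, 0], "roll": 0},
    {"jaw": 0, "linear": [-0.03, 0, 0], "roll": 0},
    {"jaw": 0, "linear": [0.0, 0, 0], "roll": 0},
    {"jaw": 0, "linear": [0.043, 0, 0], "roll": 0},
    {"jaw": 0, "linear": [0.043, 0, 0], "roll": 0},
    {"jaw": 1, "linear": [0.043, 0, 0], "roll": 0},
    {"jaw": 1, "linear": [0.043, 0, 0], "roll": 0},
    {"jaw": 1, "linear": [0.043, 0, 0], "roll": 0},
    {"jaw": 1, "linear": [0.043, 0, 0], "roll": 0},
    {"jaw": 1, "linear": [0.043, 0, 0], "roll": 0},
    {"jaw": 1, "linear": [0.043, 0, 0], "roll": 0},
    {"jaw": 1, "linear": [0.043, 0, 0], "roll": 0},
    {"jaw": 1, "linear": [0.02, 0, 0], "roll": 0},
    {"jaw": 1, "linear": [0.0, 0, 0], "roll": 0},
    {"jaw": 1, "linear": [0.0, 0, 0], "roll": 0}
  ]
}}

```text
t: 6.38
tool_pos: [0.4473, 0.3157, 0.1626]
orientation: [1.393, 1.075, -1.403]
force: [-0.9, 0.5, -2.4]
opening: 0.0118
```

```bash
python3 - <<'E'
from h import *
plan((.445,.315,.313,-14.9),(.50,.228,.313,1.4),(.55,.228,.313,1.4),(.6086,.228,.313,1.4),(.6086,.228,.281,1.4))
E
```

```text
t 6.38 tcp [0.4473 0.3157 0.1626] yaw -14.86 x-axis [-0.005 -0.003 -1.   ] open 0.0118 F [-0.9  0.5 -2.4]
(0.445, 0.315, 0.313, -14.9) lin [-0.251 -0.004  0.003] roll 0.001
(0.5, 0.228, 0.313, 1.4) lin [-0.251  0.122  0.12 ] roll -0.542
(0.55, 0.228, 0.313, 1.4) lin [-0.251  0.202  0.098] roll -0.542
(0.6086, 0.228, 0.313, 1.4) lin [-0.251  0.296  0.073] roll -0.542
(0.6086, 0.228, 0.281, 1.4) lin [-0.198  0.297  0.073] roll -0.542
```

Emit:
{"name": "apply_moves", "arguments": {
  "series": [
    {"jaw": 1, "linear": [-0.06, 0, 0], "roll": 0},
    {"jaw": 1, "linear": [-0.13, 0, 0], "roll": 0},
    {"jaw": 1, "linear": [-0.2, 0, 0], "roll": 0},
    {"jaw": 1, "linear": [-0.25, 0, 0], "roll": 0},
    {"jaw": 1, "linear": [-0.26, 0, 0], "roll": -0.1},
    {"jaw": 1, "linear": [-0.26, 0.04, 0.04], "roll": -0.25},
    {"jaw": 1, "linear": [-0.255, 0.08, 0.08], "roll": -0.4},
    {"jaw": 1, "linear": [-0.255, 0.1, 0.11], "roll": -0.54},
    {"jaw": 1, "linear": [-0.255, 0.12, 0.12], "roll": -0.54},
    {"jaw": 1, "linear": [-0.255, 0.122, 0.12], "roll": -0.54},
    {"jaw": 1, "linear": [-0.255, 0.122, 0.12], "roll": -0.54}
  ]
}}

```text
t: 7.75
tool_pos: [0.5001, 0.2285, 0.3155]
orientation: [1.188, 1.222, -1.197]
force: [0.2, -0.1, -2.3]
opening: 0.0114
```

```bash
python3 - <<'E'
from h import *
plan((.50,.228,.313,1.4),(.55,.228,.313,1.4),(.6086,.228,.313,1.4),(.6086,.228,.281,1.4),(.6086,.228,.36,1.4))
im,*_=snap("scene","s2"); 
cv2.imwrite("pics/s2c.png",cv2.resize(im[90:290,250:450],None,fx=3,fy=3,interpolation=cv2.INTER_CUBIC))
E
```

```text
t 7.75 tcp [0.5001 0.2285 0.3155] yaw 1.31 x-axis [-0.005 -0.003 -1.   ] open 0.0114 F [ 0.2 -0.1 -2.3]
(0.5, 0.228, 0.313, 1.4) lin [ 0.004 -0.     0.001] roll -0.003
(0.55, 0.228, 0.313, 1.4) lin [0.004 0.083 0.003] roll -0.003
(0.6086, 0.228, 0.313, 1.4) lin [0.003 0.181 0.005] roll -0.003
(0.6086, 0.228, 0.281, 1.4) lin [0.057 0.181 0.005] roll -0.003
(0.6086, 0.228, 0.36, 1.4) lin [-0.075  0.18   0.005] roll -0.003
```

View pics/s2c.png

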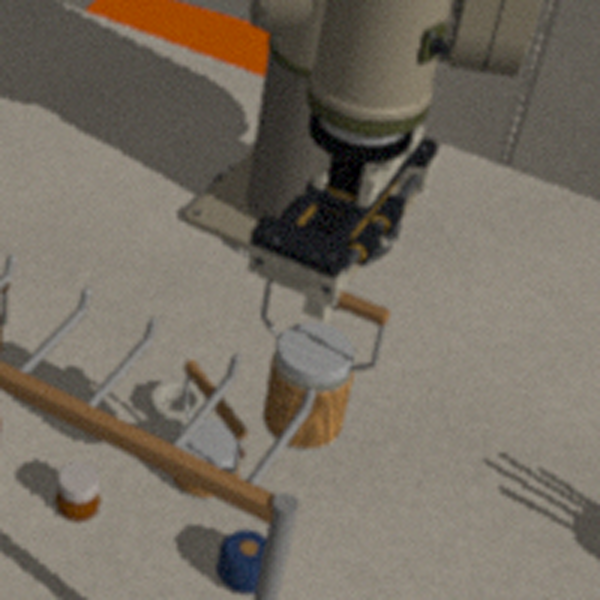

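The lantern hangs upright in the grip in front of hook 1, prongs aligned between its wires. Going in.

Emit:
{"name": "apply_moves", "arguments": {
  "series": [
    {"jaw": 1, "linear": [0.0, 0.04, 0.001], "roll": 0},
    {"jaw": 1, "linear": [0.0, 0.08, 0.003], "roll": 0},
    {"jaw": 1, "linear": [0.0, 0.11, 0.004], "roll": 0},
    {"jaw": 1, "linear": [0.0, 0.14, 0.004], "roll": 0},
    {"jaw": 1, "linear": [0.0, 0.17, 0.005], "roll": 0},
    {"jaw": 1, "linear": [0.0, 0.185, 0.005], "roll": 0},
    {"jaw": 1, "linear": [0.0, 0.185, 0.005], "roll": 0},
    {"jaw": 1, "linear": [0.02, 0.185, 0.005], "roll": 0},
    {"jaw": 1, "linear": [0.04, 0.185, 0.005], "roll": 0},
    {"jaw": 1, "linear": [0.055, 0.185, 0.005], "roll": 0},
    {"jaw": 1, "linear": [0.058, 0.185, 0.005], "roll": 0},
    {"jaw": 1, "linear": [0.058, 0.185, 0.005], "roll": 0}
  ]
}}

```text
t: 9.3
tool_pos: [0.6104, 0.2281, 0.2813]
orientation: [1.188, 1.222, -1.196]
force: [-3.7, -0.4, 4.3]
opening: 0.0119
```

```bash
python3 - <<'E'
from h import *
plan((.6086,.228,.281,1.4),(.6086,.228,.36,1.4))
E
```

```text
t 9.3 tcp [0.6104 0.2281 0.2813] yaw 1.35 x-axis [-0.004 -0.003 -1.   ] open 0.0119 F [-3.7 -0.4  4.3]
(0.6086, 0.228, 0.281, 1.4) lin [ 0.    -0.003  0.   ] roll -0.002
(0.6086, 0.228, 0.36, 1.4) lin [-0.131 -0.004  0.   ] roll -0.002
```

Emit:
{"name": "apply_moves", "arguments": {
  "series": [
    {"jaw": 0, "linear": [0, 0, 0], "roll": 0},
    {"jaw": 0, "linear": [0, 0, 0], "roll": 0},
    {"jaw": 0, "linear": [0, 0, 0], "roll": 0},
    {"jaw": 0, "linear": [0, 0, 0], "roll": 0},
    {"jaw": 0, "linear": [0, 0, 0], "roll": 0},
    {"jaw": 0, "linear": [-0.05, 0, 0], "roll": 0},
    {"jaw": 0, "linear": [-0.13, 0, 0], "roll": 0},
    {"jaw": 0, "linear": [-0.2, 0, 0], "roll": 0},
    {"jaw": 0, "linear": [-0.2, 0, 0], "roll": 0}
  ]
}}

```text
t: 10.42
tool_pos: [0.6121, 0.2288, 0.4066]
orientation: [1.193, 1.217, -1.189]
force: [0.4, -0.1, 0.6]
opening: 0.046
```

```bash
python3 - <<'E'
from h import *
plan((.4538,.1255,.40,-28.5),(.4538,.1255,.19,-30.9))
for n in("scene","top"): snap(n,n+"2")
a=load("scene2")[0][110:310,230:430];b=load("top2")[0][110:260,100:300]
cv2.imwrite("pics/c2.png",np.hstack([cv2.resize(a,(400,400)),cv2.resize(b,(400,300))[:,:].copy() if 0 else cv2.copyMakeBorder(cv2.resize(b,(400,300)),0,100,0,0,0)]))
E
```

```text
t 10.43 tcp [0.6121 0.2288 0.4066] yaw 1.35 x-axis [ 0.004 -0.    -1.   ] open 0.046 F [ 0.4 -0.1  0.6]
(0.4538, 0.1255, 0.4, -28.5) lin [ 0.01  -0.268  0.166] roll 0.995
(0.4538, 0.1255, 0.19, -30.9) lin [ 0.36  -0.269  0.166] roll 1.075
```

View pics/c2.png

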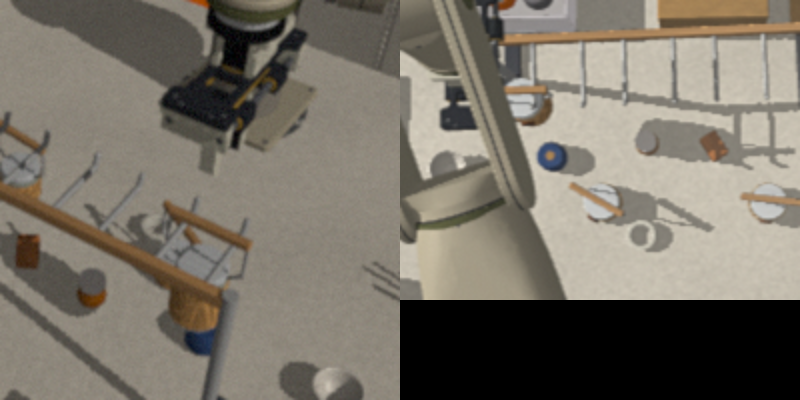

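Lantern 4 hangs on hook 1, badge side front. Next: lantern 1 (B).

Emit:
{"name": "apply_moves", "arguments": {
  "series": [
    {"jaw": 0, "linear": [0.0, -0.08, 0.03], "roll": 0.2},
    {"jaw": 0, "linear": [0.0, -0.16, 0.07], "roll": 0.5},
    {"jaw": 0, "linear": [0.01, -0.22, 0.13], "roll": 0.8},
    {"jaw": 0, "linear": [0.01, -0.268, 0.166], "roll": 1},
    {"jaw": 0, "linear": [0.1, -0.268, 0.166], "roll": 1},
    {"jaw": 0, "linear": [0.2, -0.268, 0.166], "roll": 1},
    {"jaw": 0, "linear": [0.3, -0.268, 0.166], "roll": 1},
    {"jaw": 0, "linear": [0.36, -0.269, 0.166], "roll": 1},
    {"jaw": 0, "linear": [0.36, -0.269, 0.166], "roll": 1},
    {"jaw": 0, "linear": [0.36, -0.269, 0.166], "roll": 1}
  ]
}}

```text
t: 11.78
tool_pos: [0.4516, 0.1247, 0.187]
orientation: [1.563, 0.929, -1.571]
force: [-0.5, -0.2, 0.8]
opening: 0.0466
```

```bash
python3 - <<'E'
from h import *
plan((.4538,.1255,.093,-30.9),(.4538,.1255,.115,-30.9))
E
```

```text
t 11.78 tcp [0.4516 0.1247 0.187 ] yaw -28.65 x-axis [-0.003 -0.002 -1.   ] open 0.0466 F [-0.5 -0.2  0.8]
(0.4538, 0.1255, 0.093, -30.9) lin [ 0.157  0.003 -0.004] roll 0.075
(0.4538, 0.1255, 0.115, -30.9) lin [ 0.12   0.003 -0.003] roll 0.075
```

Emit:
{"name": "apply_moves", "arguments": {
  "series": [
    {"jaw": 0, "linear": [0.05, 0.003, -0.004], "roll": 0.075},
    {"jaw": 0, "linear": [0.11, 0.003, -0.004], "roll": 0.075},
    {"jaw": 0, "linear": [0.157, 0.003, -0.004], "roll": 0.075},
    {"jaw": 0, "linear": [0.157, 0.003, -0.004], "roll": 0.075},
    {"jaw": 1, "linear": [0.157, 0.003, -0.004], "roll": 0.075},
    {"jaw": 1, "linear": [0.157, 0.003, -0.004], "roll": 0.075},
    {"jaw": 1, "linear": [0.157, 0.003, -0.004], "roll": 0.075},
    {"jaw": 1, "linear": [0.157, 0.003, -0.004], "roll": 0.075},
    {"jaw": 1, "linear": [0.157, 0.003, -0.004], "roll": 0.075},
    {"jaw": 1, "linear": [0.157, 0.003, -0.004], "roll": 0.075},
    {"jaw": 1, "linear": [0.157, 0.003, -0.004], "roll": 0.075},
    {"jaw": 1, "linear": [0.157, 0.003, -0.004], "roll": 0.075},
    {"jaw": 1, "linear": [0.13, 0.003, -0.004], "roll": 0.075},
    {"jaw": 1, "linear": [0.11, 0.003, -0.004], "roll": 0.075},
    {"jaw": 1, "linear": [0.11, 0.003, -0.004], "roll": 0.075}
  ]
}}

```text
t: 13.65
tool_pos: [0.4552, 0.1259, 0.1227]
orientation: [1.593, 0.902, -1.595]
force: [0.4, -0.5, -2.1]
opening: 0.012
```

```bash
python3 - <<'E'
from h import *
plan((.48,.088,.315,1.4),(.50,.088,.315,1.4))
E
```

```text
t 13.65 tcp [0.4552 0.1259 0.1227] yaw -30.9 x-axis [-0.001 -0.002 -1.   ] open 0.012 F [ 0.4 -0.5 -2.1]
(0.48, 0.088, 0.315, 1.4) lin [-0.32   0.068  0.034] roll -1.077
(0.5, 0.088, 0.315, 1.4) lin [-0.32   0.097  0.016] roll -1.077
```

Emit:
{"name": "apply_moves", "arguments": {
  "series": [
    {"jaw": 1, "linear": [-0.08, 0.0, 0.0], "roll": 0},
    {"jaw": 1, "linear": [-0.16, 0.0, 0.0], "roll": 0},
    {"jaw": 1, "linear": [-0.24, 0.02, 0.0], "roll": -0.2},
    {"jaw": 1, "linear": [-0.32, 0.04, 0.01], "roll": -0.4},
    {"jaw": 1, "linear": [-0.325, 0.06, 0.02], "roll": -0.6},
    {"jaw": 1, "linear": [-0.325, 0.08, 0.02], "roll": -0.8},
    {"jaw": 1, "linear": [-0.325, 0.097, 0.016], "roll": -1},
    {"jaw": 1, "linear": [-0.325, 0.097, 0.016], "roll": -1},
    {"jaw": 1, "linear": [-0.325, 0.097, 0.016], "roll": -1},
    {"jaw": 1, "linear": [-0.325, 0.097, 0.016], "roll": -1}
  ]
}}

```text
t: 14.9
tool_pos: [0.5, 0.0884, 0.3177]
orientation: [1.22, 1.2, -1.223]
force: [-0.6, -0.0, -3.0]
opening: 0.0121
```

```bash
python3 - <<'E'
from h import *
plan((.55,.088,.315,1.4),(.612,.088,.315,1.4),(.612,.088,.281,1.4))
E
```

```text
t 14.9 tcp [0.5    0.0884 0.3177] yaw -0.95 x-axis [-0.001 -0.002 -1.   ] open 0.0121 F [-0.6 -0.  -3. ]
(0.55, 0.088, 0.315, 1.4) lin [ 0.004  0.083 -0.001] roll -0.078
(0.612, 0.088, 0.315, 1.4) lin [ 0.004  0.187 -0.002] roll -0.078
(0.612, 0.088, 0.281, 1.4) lin [ 0.061  0.187 -0.003] roll -0.078
```

Emit:
{"name": "apply_moves", "arguments": {
  "series": [
    {"jaw": 1, "linear": [0.0, 0.03, 0], "roll": -0.078},
    {"jaw": 1, "linear": [0.0, 0.07, -0.001], "roll": -0.078},
    {"jaw": 1, "linear": [0.0, 0.11, -0.001], "roll": -0.078},
    {"jaw": 1, "linear": [0.0, 0.14, -0.002], "roll": -0.078},
    {"jaw": 1, "linear": [0.0, 0.17, -0.002], "roll": -0.078},
    {"jaw": 1, "linear": [0.0, 0.19, -0.002], "roll": -0.078},
    {"jaw": 1, "linear": [0.0, 0.19, -0.002], "roll": -0.078},
    {"jaw": 1, "linear": [0.02, 0.19, -0.003], "roll": -0.078},
    {"jaw": 1, "linear": [0.04, 0.19, -0.003], "roll": -0.078},
    {"jaw": 1, "linear": [0.058, 0.19, -0.003], "roll": -0.078},
    {"jaw": 1, "linear": [0.063, 0.19, -0.003], "roll": -0.078},
    {"jaw": 1, "linear": [0.063, 0.19, -0.003], "roll": -0.078}
  ]
}}

```text
t: 16.4
tool_pos: [0.6135, 0.0882, 0.2809]
orientation: [1.19, 1.219, -1.192]
force: [-4.2, -0.0, 6.5]
opening: 0.0118
```

```bash
python3 - <<'E'
from h import *
plan((.612,.088,.281,1.4))
E
```

```text
t 16.4 tcp [0.6135 0.0882 0.2809] yaw 1.39 x-axis [-0.    -0.002 -1.   ] open 0.0118 F [-4.2 -0.   6.5]
(0.612, 0.088, 0.281, 1.4) lin [-0.    -0.002  0.   ] roll -0.0
```

Emit:
{"name": "apply_moves", "arguments": {
  "series": [
    {"jaw": 0, "linear": [0, 0, 0], "roll": 0},
    {"jaw": 0, "linear": [0, 0, 0], "roll": 0},
    {"jaw": 0, "linear": [0, 0, 0], "roll": 0},
    {"jaw": 0, "linear": [0, 0, 0], "roll": 0},
    {"jaw": 0, "linear": [0, 0, 0], "roll": 0},
    {"jaw": 0, "linear": [-0.05, 0, 0], "roll": 0},
    {"jaw": 0, "linear": [-0.13, 0, 0], "roll": 0},
    {"jaw": 0, "linear": [-0.2, 0, 0], "roll": 0},
    {"jaw": 0, "linear": [-0.2, -0.05, 0.08], "roll": 0},
    {"jaw": 0, "linear": [-0.2, -0.11, 0.17], "roll": 0.1},
    {"jaw": 0, "linear": [-0.2, -0.17, 0.26], "roll": 0.2},
    {"jaw": 0, "linear": [-0.2, -0.23, 0.35], "roll": 0.263},
    {"jaw": 0, "linear": [-0.2, -0.284, 0.433], "roll": 0.263},
    {"jaw": 0, "linear": [-0.1, -0.284, 0.433], "roll": 0.263},
    {"jaw": 0, "linear": [0.0, -0.284, 0.433], "roll": 0.263},
    {"jaw": 0, "linear": [0.1, -0.284, 0.433], "roll": 0.263},
    {"jaw": 0, "linear": [0.12, -0.284, 0.433], "roll": 0.263},
    {"jaw": 0, "linear": [0.12, -0.284, 0.433], "roll": 0.263}
  ]
}}

```text
t: 18.65
tool_pos: [0.4497, -0.1758, 0.2104]
orientation: [1.291, 1.152, -1.293]
force: [0.0, -0.2, 1.2]
opening: 0.0463
```

```bash
python3 - <<'E'
from h import *
plan((.4494,-.1756,.107,-6.5))
for n in("scene","top"): snap(n,n+"3")
a=load("scene3")[0][110:310,230:430];b=load("top3")[0][100:250,100:300]
cv2.imwrite("pics/c3.png",np.hstack([cv2.resize(a,(400,400)),cv2.copyMakeBorder(cv2.resize(b,(400,300)),0,100,0,0,0)]))
E
```

```text
t 18.65 tcp [ 0.4497 -0.1758  0.2104] yaw -6.49 x-axis [ 0.    -0.002 -1.   ] open 0.0463 F [ 0.  -0.2  1.2]
(0.4494, -0.1756, 0.107, -6.5) lin [ 0.172 -0.001 -0.001] roll 0.0
```

View pics/c3.png

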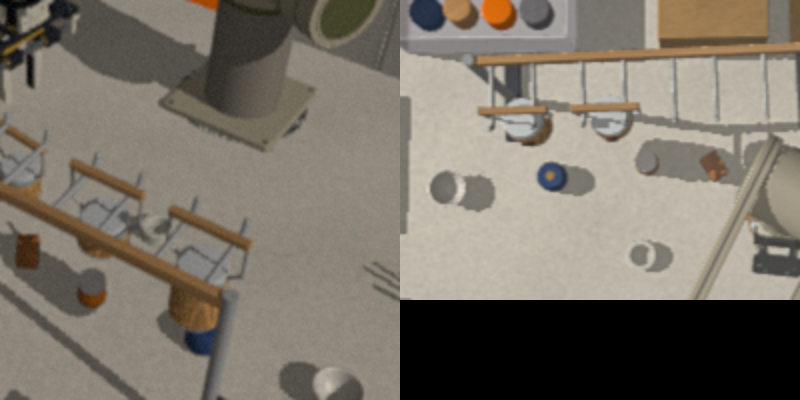

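Both lanterns hang square on hooks 1 and 2. Now grasp lantern 2 (C).

Emit:
{"name": "apply_moves", "arguments": {
  "series": [
    {"jaw": 0, "linear": [0.07, 0, 0], "roll": 0},
    {"jaw": 0, "linear": [0.13, 0, 0], "roll": 0},
    {"jaw": 0, "linear": [0.172, 0, 0], "roll": 0},
    {"jaw": 0, "linear": [0.172, 0, 0], "roll": 0},
    {"jaw": 1, "linear": [0.172, 0, 0], "roll": 0},
    {"jaw": 1, "linear": [0.172, 0, 0], "roll": 0},
    {"jaw": 1, "linear": [0.172, 0, 0], "roll": 0},
    {"jaw": 1, "linear": [0.172, 0, 0], "roll": 0},
    {"jaw": 1, "linear": [0.172, 0, 0], "roll": 0},
    {"jaw": 1, "linear": [0.172, 0, 0], "roll": 0},
    {"jaw": 1, "linear": [0.172, 0, 0], "roll": 0},
    {"jaw": 1, "linear": [0.172, 0, 0], "roll": 0},
    {"jaw": 1, "linear": [0.15, 0, 0], "roll": 0},
    {"jaw": 1, "linear": [0.1, 0, 0], "roll": 0},
    {"jaw": 1, "linear": [0.1, 0, 0], "roll": 0}
  ]
}}

```text
t: 20.62
tool_pos: [0.453, -0.1775, 0.1553]
orientation: [1.292, 1.143, -1.288]
force: [0.6, 0.5, -3.3]
opening: 0.0116
```

```bash
python3 - <<'E'
from h import *
plan((.45,-.175,.317,1.4),(.50,-.052,.317,1.4),(.6155,-.052,.317,1.4),(.6155,-.052,.281,1.4))
E
```

```text
t 20.62 tcp [ 0.453  -0.1775  0.1553] yaw -6.48 x-axis [ 0.008 -0.006 -1.   ] open 0.0116 F [ 0.6  0.5 -3.3]
(0.45, -0.175, 0.317, 1.4) lin [-0.27  -0.003 -0.002] roll -0.263
(0.5, -0.052, 0.317, 1.4) lin [-0.27   0.057 -0.215] roll -0.263
(0.6155, -0.052, 0.317, 1.4) lin [-0.268  0.248 -0.237] roll -0.263
(0.6155, -0.052, 0.281, 1.4) lin [-0.208  0.247 -0.237] roll -0.263
```

Emit:
{"name": "apply_moves", "arguments": {
  "series": [
    {"jaw": 1, "linear": [-0.06, 0, 0], "roll": 0},
    {"jaw": 1, "linear": [-0.14, 0, 0], "roll": 0},
    {"jaw": 1, "linear": [-0.22, 0, 0], "roll": -0.05},
    {"jaw": 1, "linear": [-0.27, 0.0, -0.04], "roll": -0.1},
    {"jaw": 1, "linear": [-0.27, 0.02, -0.1], "roll": -0.2},
    {"jaw": 1, "linear": [-0.27, 0.04, -0.16], "roll": -0.263},
    {"jaw": 1, "linear": [-0.27, 0.057, -0.215], "roll": -0.263},
    {"jaw": 1, "linear": [-0.27, 0.057, -0.215], "roll": -0.263},
    {"jaw": 1, "linear": [-0.27, 0.057, -0.215], "roll": -0.263},
    {"jaw": 1, "linear": [-0.27, 0.057, -0.215], "roll": -0.263}
  ]
}}

```text
t: 21.88
tool_pos: [0.4999, -0.053, 0.3165]
orientation: [1.191, 1.21, -1.189]
force: [0.3, 0.4, -2.1]
opening: 0.0119
```

```bash
python3 - <<'E'
from h import *
plan((.6155,-.052,.317,1.4),(.6155,-.052,.281,1.4))
E
```

```text
t 21.88 tcp [ 0.4999 -0.053   0.3165] yaw 1.34 x-axis [ 0.008 -0.006 -1.   ] open 0.0119 F [ 0.3  0.4 -2.1]
(0.6155, -0.052, 0.317, 1.4) lin [0.001 0.193 0.003] roll -0.002
(0.6155, -0.052, 0.281, 1.4) lin [0.061 0.192 0.002] roll -0.002
```

Emit:
{"name": "apply_moves", "arguments": {
  "series": [
    {"jaw": 1, "linear": [0.0, 0.03, 0], "roll": 0},
    {"jaw": 1, "linear": [0.0, 0.07, 0.001], "roll": 0},
    {"jaw": 1, "linear": [0.0, 0.11, 0.001], "roll": 0},
    {"jaw": 1, "linear": [0.0, 0.14, 0.002], "roll": 0},
    {"jaw": 1, "linear": [0.0, 0.17, 0.002], "roll": 0},
    {"jaw": 1, "linear": [0.0, 0.193, 0.002], "roll": 0},
    {"jaw": 1, "linear": [0.0, 0.193, 0.002], "roll": 0},
    {"jaw": 1, "linear": [0.02, 0.193, 0.002], "roll": 0},
    {"jaw": 1, "linear": [0.04, 0.193, 0.002], "roll": 0},
    {"jaw": 1, "linear": [0.058, 0.193, 0.002], "roll": 0},
    {"jaw": 1, "linear": [0.063, 0.193, 0.002], "roll": 0},
    {"jaw": 1, "linear": [0.063, 0.193, 0.002], "roll": 0}
  ]
}}

```text
t: 23.38
tool_pos: [0.6156, -0.052, 0.2826]
orientation: [1.191, 1.207, -1.188]
force: [-9.7, -0.0, 14.8]
opening: 0.0118
```

```bash
python3 - <<'E'
from h import *
plan((.6155,-.052,.281,1.4),(.6155,-.052,.42,1.4),(.52,-.20,.42,1.4))
E
```

```text
t 23.38 tcp [ 0.6156 -0.052   0.2826] yaw 1.34 x-axis [ 0.01  -0.007 -1.   ] open 0.0118 F [-9.7 -0.  14.8]
(0.6155, -0.052, 0.281, 1.4) lin [ 0.003 -0.    -0.   ] roll -0.002
(0.6155, -0.052, 0.42, 1.4) lin [-0.229  0.002  0.002] roll -0.002
(0.52, -0.2, 0.42, 1.4) lin [-0.229 -0.163  0.245] roll -0.002
```

Emit:
{"name": "apply_moves", "arguments": {
  "series": [
    {"jaw": 0, "linear": [-0.003, 0, 0], "roll": 0},
    {"jaw": 0, "linear": [-0.003, 0, 0], "roll": 0},
    {"jaw": 0, "linear": [-0.003, 0, 0], "roll": 0},
    {"jaw": 0, "linear": [-0.003, 0, 0], "roll": 0},
    {"jaw": 0, "linear": [-0.003, 0, 0], "roll": 0},
    {"jaw": -0.3, "linear": [-0.05, 0, 0], "roll": 0},
    {"jaw": -0.3, "linear": [-0.13, 0, 0], "roll": 0},
    {"jaw": -0.3, "linear": [-0.22, 0, 0], "roll": 0},
    {"jaw": -0.3, "linear": [-0.23, -0.05, 0.03], "roll": 0},
    {"jaw": -0.3, "linear": [-0.23, -0.11, 0.06], "roll": 0},
    {"jaw": -0.3, "linear": [-0.23, -0.17, 0.09], "roll": -0.35},
    {"jaw": -0.3, "linear": [-0.23, -0.23, 0.12], "roll": -0.7},
    {"jaw": -0.3, "linear": [-0.23, -0.28, 0.15], "roll": -1},
    {"jaw": -0.3, "linear": [-0.23, -0.28, 0.15], "roll": -1},
    {"jaw": -0.3, "linear": [-0.23, -0.28, 0.15], "roll": -1},
    {"jaw": -0.3, "linear": [-0.23, -0.28, 0.15], "roll": -1}
  ]
}}

```text
t: 25.38
tool_pos: [0.449, -0.1444, 0.4193]
orientation: [0.796, 1.407, -0.798]
force: [-0.4, 0.8, -0.4]
opening: 0.0604
```

```bash
python3 - <<'E'
from h import *
plan((.479,-.387,.42,61.4))
for n in("scene","top"): snap(n,n+"4")
a=load("scene4")[0][120:320,130:400];b=load("top4")[0][105:225,110:380]
cv2.imwrite("pics/c4.png",np.vstack([cv2.resize(a,None,fx=2,fy=2,interpolation=2),cv2.resize(b,None,fx=2,fy=2,interpolation=2)])[:600] if 0 else cv2.resize(b,None,fx=2.9,fy=2.9,interpolation=2))
cv2.imwrite("pics/s4.png",cv2.resize(a,None,fx=2.9,fy=2.9,interpolation=2))
E
```

```text
t 25.38 tcp [ 0.449  -0.1444  0.4193] yaw 31.31 x-axis [ 0.01  -0.007 -1.   ] open 0.0604 F [-0.4  0.8 -0.4]
(0.479, -0.387, 0.42, 61.4) lin [ 0.002 -0.167  0.371] roll -1.003
```

View pics/c4.png

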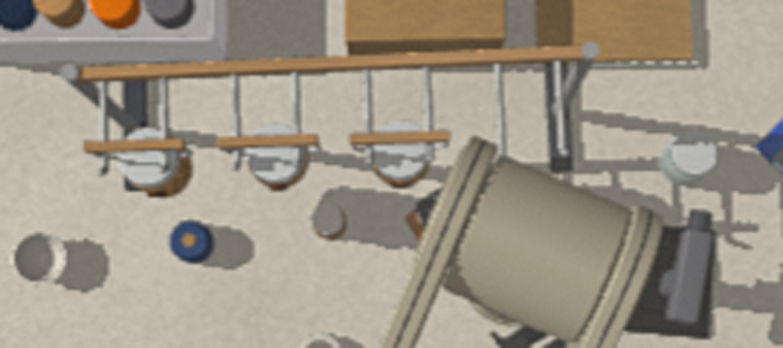

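View pics/s4.png

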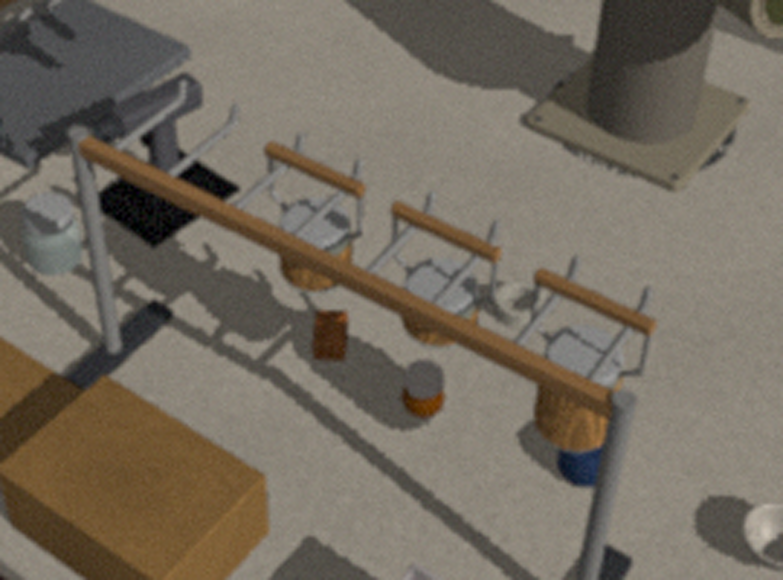

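All three lanterns hang level on hooks 1–3 (top bars near y-pixel 137–146), and the torch appears unmoved on its dock.

Emit:
{"name": "apply_moves", "arguments": {
  "series": [
    {"jaw": -0.5, "linear": [0, -0.03, 0.07], "roll": -0.2},
    {"jaw": -0.5, "linear": [0, -0.06, 0.14], "roll": -0.5},
    {"jaw": -0.5, "linear": [0, -0.09, 0.21], "roll": -0.8},
    {"jaw": -0.5, "linear": [0, -0.13, 0.29], "roll": -1},
    {"jaw": -0.5, "linear": [0.1, -0.167, 0.371], "roll": -1},
    {"jaw": -0.5, "linear": [0.1, -0.167, 0.371], "roll": -1},
    {"jaw": -0.5, "linear": [0.1, -0.167, 0.371], "roll": -1},
    {"jaw": -0.5, "linear": [0.1, -0.167, 0.371], "roll": -1}
  ]
}}

```text
t: 26.48
tool_pos: [0.4804, -0.3861, 0.3633]
orientation: [0.386, 1.522, -0.394]
force: [-0.6, -0.6, 0.8]
opening: 0.0699
```

```bash
python3 - <<'E'
from h import *
plan((.479,-.387,.22,76),(.479,-.387,.112,76))
T=load("top4");tp=lambda u,v:(110+(u+.5)/2.9-.5,105+(v+.5)/2.9-.5)
for n,a,b in(("L4",(85,146),(184,147)),("L1",(218,142),(317,141)),("L2",(350,137),(449,136))):
    p,q=[atz(T,tp(*k),.303) for k in(a,b)];v=p-q;print(n,((p+q)/2).round(4),"yaw",np.degrees(np.arctan2(-v[0],v[1])).round(1),np.linalg.norm(v).round(3))
im,*_=snap("wrist","wT");cv2.imwrite("pics/wT2.png",im)
W=load("wT")
u=np.array([np.cos(np.radians(-14)),np.sin(np.radians(-14)),0]);n=np.array([-u[1],u[0],0]);c=np.array([.479,-.387,.149])
print(proj(W,[c+.055*u+.017*n,c+.055*u-.017*n,c-.055*u+.017*n,c-.055*u-.017*n]).round())
E
```

```text
t 26.48 tcp [ 0.4804 -0.3861  0.3633] yaw 61.41 x-axis [ 0.011 -0.008 -1.   ] open 0.0699 F [-0.6 -0.6  0.8]
(0.479, -0.387, 0.22, 76) lin [ 0.239 -0.002 -0.005] roll -0.486
(0.479, -0.387, 0.112, 76) lin [ 0.419 -0.002 -0.007] roll -0.486
L4 [0.6093 0.2252 0.303 ] yaw -1.3 0.104
L1 [0.6128 0.0858 0.303 ] yaw -0.2 0.104
L2 [ 0.6163 -0.0526  0.303 ] yaw -0.2 0.104
[[278. 210.]
 [251. 217.]
 [255. 120.]
 [226. 128.]]
```

View pics/wT2.png

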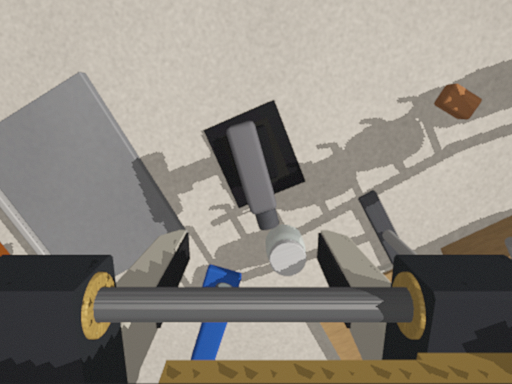

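Wrist view: barrel from (242,123) back to nozzle (270,226), matching my estimate within ~3 mm. Grasping the torch.

Emit:
{"name": "apply_moves", "arguments": {
  "series": [
    {"jaw": -0.5, "linear": [0, 0, 0], "roll": -0.25},
    {"jaw": -0.5, "linear": [0.08, 0, -0.003], "roll": -0.486},
    {"jaw": -0.5, "linear": [0.17, 0, -0.004], "roll": -0.486},
    {"jaw": -0.5, "linear": [0.24, -0.002, -0.005], "roll": -0.486},
    {"jaw": -0.5, "linear": [0.3, -0.002, -0.006], "roll": -0.486},
    {"jaw": -0.5, "linear": [0.35, -0.002, -0.007], "roll": -0.486},
    {"jaw": -0.5, "linear": [0.4, -0.002, -0.007], "roll": -0.486},
    {"jaw": -0.5, "linear": [0.418, -0.002, -0.007], "roll": -0.486},
    {"jaw": -0.5, "linear": [0.418, -0.002, -0.007], "roll": -0.486},
    {"jaw": -0.5, "linear": [0.418, -0.002, -0.007], "roll": -0.486},
    {"jaw": 1, "linear": [0.418, -0.002, -0.007], "roll": -0.486},
    {"jaw": 1, "linear": [0.418, -0.002, -0.007], "roll": -0.486},
    {"jaw": 1, "linear": [0.418, -0.002, -0.007], "roll": -0.486},
    {"jaw": 1, "linear": [0.418, -0.002, -0.007], "roll": -0.486},
    {"jaw": 1, "linear": [0.418, -0.002, -0.007], "roll": -0.486},
    {"jaw": 1, "linear": [0.418, -0.002, -0.007], "roll": -0.486},
    {"jaw": 1, "linear": [0.418, -0.002, -0.007], "roll": -0.486},
    {"jaw": 1, "linear": [0.418, -0.002, -0.007], "roll": -0.486}
  ],
  "force": 45
}}

```text
t: 28.78
tool_pos: [0.4792, -0.3874, 0.1129]
orientation: [0.186, 1.549, -0.197]
force: [-1.3, 1.6, 2.5]
opening: 0.0338
```

```bash
python3 - <<'E'
from h import *
plan((.479,-.387,.24,76))
E
```

```text
t 28.77 tcp [ 0.4792 -0.3874  0.1129] yaw 76.0 x-axis [ 0.012 -0.009 -1.   ] open 0.0338 F [-1.3  1.6  2.5]
(0.479, -0.387, 0.24, 76) lin [-0.212 -0.001  0.002] roll 0.0
```

Emit:
{"name": "apply_moves", "arguments": {
  "series": [
    {"jaw": 1, "linear": [-0.04, 0, 0], "roll": 0},
    {"jaw": 1, "linear": [-0.09, 0, 0], "roll": 0},
    {"jaw": 1, "linear": [-0.14, 0, 0], "roll": 0},
    {"jaw": 1, "linear": [-0.2, 0, 0], "roll": 0},
    {"jaw": 1, "linear": [-0.21, 0, 0], "roll": 0},
    {"jaw": 1, "linear": [-0.21, 0, 0], "roll": 0}
  ]
}}

```text
t: 29.52
tool_pos: [0.4775, -0.3861, 0.2375]
orientation: [0.186, 1.55, -0.197]
force: [-0.3, 0.3, -5.5]
opening: 0.0335
```

```bash
python3 - <<'E'
from h import *
plan((.42,-.30,.24,91),(.42,-.10,.24,91),(.42,.087,.23,91),(.436,.087,.196,91))
E
```

```text
t 29.52 tcp [ 0.4775 -0.3861  0.2375] yaw 76.0 x-axis [ 0.011 -0.008 -1.   ] open 0.0335 F [-0.3  0.3 -5.5]
(0.42, -0.3, 0.24, 91) lin [-0.006  0.116 -0.128] roll -0.5
(0.42, -0.1, 0.24, 91) lin [-0.009  0.439 -0.208] roll -0.5
(0.42, 0.087, 0.23, 91) lin [ 0.005  0.742 -0.284] roll -0.5
(0.436, 0.087, 0.196, 91) lin [ 0.062  0.749 -0.259] roll -0.5
```

Emit:
{"name": "apply_moves", "arguments": {
  "series": [
    {"jaw": 1, "linear": [0, 0.03, -0.04], "roll": -0.1},
    {"jaw": 1, "linear": [0, 0.07, -0.08], "roll": -0.25},
    {"jaw": 1, "linear": [-0.005, 0.116, -0.128], "roll": -0.4},
    {"jaw": 1, "linear": [-0.005, 0.18, -0.145], "roll": -0.5},
    {"jaw": 1, "linear": [-0.005, 0.25, -0.16], "roll": -0.5},
    {"jaw": 1, "linear": [-0.005, 0.32, -0.18], "roll": -0.5},
    {"jaw": 1, "linear": [-0.005, 0.39, -0.195], "roll": -0.5},
    {"jaw": 1, "linear": [-0.005, 0.46, -0.215], "roll": -0.5},
    {"jaw": 1, "linear": [0, 0.53, -0.23], "roll": -0.5},
    {"jaw": 1, "linear": [0, 0.6, -0.25], "roll": -0.5},
    {"jaw": 1, "linear": [0, 0.67, -0.265], "roll": -0.5},
    {"jaw": 1, "linear": [0.005, 0.72, -0.28], "roll": -0.5},
    {"jaw": 1, "linear": [0.005, 0.742, -0.284], "roll": -0.5},
    {"jaw": 1, "linear": [0.03, 0.745, -0.275], "roll": -0.5},
    {"jaw": 1, "linear": [0.062, 0.749, -0.265], "roll": -0.5},
    {"jaw": 1, "linear": [0.062, 0.749, -0.265], "roll": -0.5},
    {"jaw": 1, "linear": [0.062, 0.749, -0.265], "roll": -0.5}
  ]
}}

```text
t: 31.65
tool_pos: [0.4322, 0.0874, 0.1958]
orientation: [-0.019, 1.561, 0.006]
force: [1.4, 0.9, -5.4]
opening: 0.0336
```

```bash
python3 - <<'E'
from h import *
plan((.436,.087,.196,91.4))
snap("top","top5");snap("scene","scene5")
a=load("top5")[0][130:220,170:310];b=load("scene5")[0][120:270,240:400]
S=load("scene5");T=load("top5")
for n,p in (("noz top",[.513,.087,.228]),("noz",[.513,.087,.214]),("badge",[.575,.087,.214])):print(n,proj(T,p),proj(S,p))
cv2.imwrite("pics/c5.png",np.hstack([cv2.resize(a,(467,300),interpolation=2),cv2.resize(b,(320,300),interpolation=2)]))
E
```

```text
t 31.65 tcp [0.4322 0.0874 0.1958] yaw 90.94 x-axis [ 0.01  -0.008 -1.   ] open 0.0336 F [ 1.4  0.9 -5.4]
(0.436, 0.087, 0.196, 91.4) lin [-0.    -0.001  0.006] roll -0.015
noz top [[204.45555353 188.77489664]] [[301.7556857  198.76282065]]
noz [[204.97302954 189.24389077]] [[301.35539868 202.56655406]]
badge [[204.97256691 170.23427253]] [[288.82062757 215.52236381]]
```

View pics/c5.png

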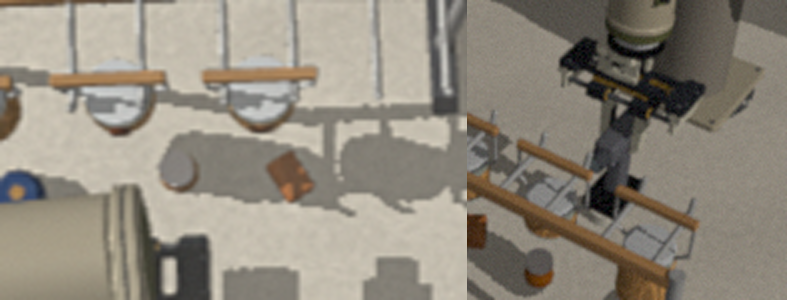

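```bash
python3 - <<'E'
from h import *
S=load("scene5");f=6;x0,y0=280,165
a=cv2.resize(S[0][y0:y0+70,x0:x0+65],None,fx=f,fy=f,interpolation=2);b=a.copy()
c=np.array([.4322,.0874,.2139]);u=np.array([1,.016,0]);n=np.array([-.016,1,0]);z=np.array([0,0,1])
P=[("b",c+sx*.055*u+sy*.017*n+sz*.018*z) for sx in(-1,1) for sy in(-1,1) for sz in(-1,1)]
P+=[("n",c+.077*u),("g",np.array([.5735,.0870,.214]))]
P+=[("f",c-.125*z+sx*.042*u+sy*.031*n+k*z) for sx in(-1,1) for sy in(-1,1) for k in(0,.022)]
col=dict(b=(0,0,255),n=(0,255,255),g=(0,255,0),f=(255,255,0))
for k,p in P:
    q=(proj(S,p)[0]+.5-[x0,y0])*f; cv2.circle(b,tuple(int(v) for v in q),3,col[k],-1)
cv2.imwrite("pics/c6.png",np.hstack([a,b]))
E
```

```text
(no output)
```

View pics/c6.png

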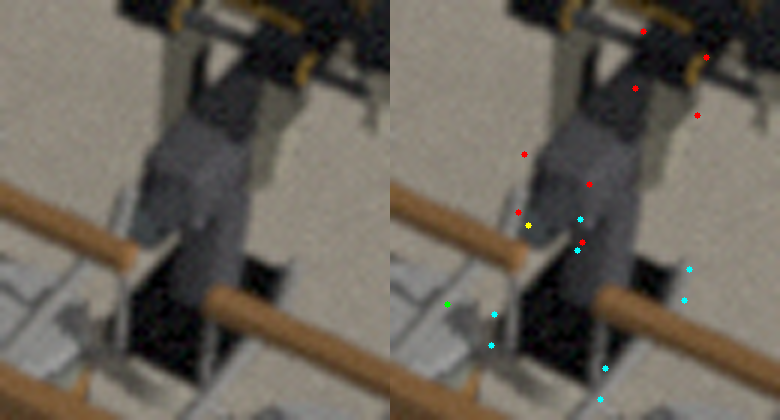

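```bash
cat > ov.py <<'E'
from h import *
def overlay(fn,c,yaw,badge,x0,y0,w,h,f,out,pitch=0):
    S=load(fn); im=S[0].astype(float)/255; im=(255*np.clip(im*1.3,0,1)**.55).astype(np.uint8)
    a=cv2.resize(im[y0:y0+h,x0:x0+w],None,fx=f,fy=f,interpolation=2);b=a.copy()
    M=R.from_euler("ZY",[yaw,-pitch],degrees=True).as_matrix()
    def L(p,q,col):
        k=[tuple(int(v) for v in (proj(S,np.array(c)+M@np.array(t))[0]+.5-[x0,y0])*f) for t in(p,q)]; cv2.line(b,k[0],k[1],col,1)
    def box(ct,s,col):
        V=[(np.array(ct)+np.array(s)/2*np.array([i,j,k])) for i in(-1,1) for j in(-1,1) for k in(-1,1)]
        for i in range(8):
            for j in(1,2,4):
                if not i&j:L(V[i],V[i|j],col)
    box((0,0,0),(.11,.034,.036),(0,0,255)); box((0,0,-.114),(.084,.062,.022),(255,255,0))
    t=np.linspace(0,2*np.pi,17)
    for i in range(16): L((.077,.014*np.cos(t[i]),.014*np.sin(t[i])),(.077,.014*np.cos(t[i+1]),.014*np.sin(t[i+1])),(0,255,255))
    q=(proj(S,badge)[0]+.5-[x0,y0])*f; cv2.circle(b,tuple(int(v) for v in q),3,(0,255,0),-1)
    cv2.imwrite(out,np.hstack([a,b]))
E
python3 -c "
from ov import *
overlay('scene5',[.4322,.0874,.2139],.94,[.5735,.087,.214],283,160,50,72,8,'pics/c7.png')"
```

```text
(no output)
```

View pics/c7.png

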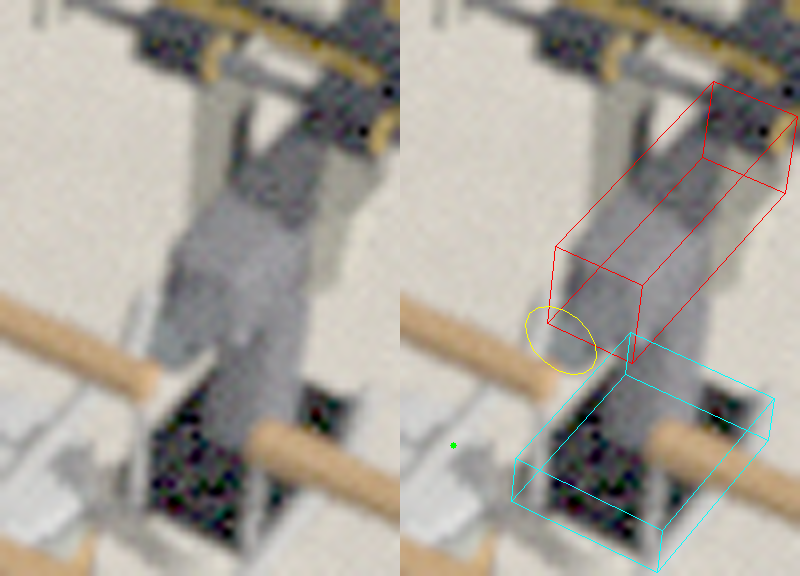

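```bash
python3 - <<'E'
from h import *
S=load("scene5")
for n,p in dict(L2p=[.615,.001,.3],L1m=[.613,.034,.3],L1p=[.612,.140,.3],L4m=[.61,.174,.3],padR=[.4322,.1044,.1958]).items():
    print(n,((proj(S,p)[0]+.5-[283,160])*8).round())
plan((.436,.087,.196,91.4))
E
```

```text
L2p [-231.  211.]
L1m [-142.  249.]
L1p [148. 389.]
L4m [249. 433.]
padR [310. 277.]
t 31.75 tcp [0.4327 0.0877 0.1967] yaw 90.96 x-axis [ 0.012 -0.008 -1.   ] open 0.0338 F [ 0.5 -0.4 -5.3]
(0.436, 0.087, 0.196, 91.4) lin [ 0.001 -0.001  0.005] roll -0.015
```

Compared with the overlay, nozzle and lantern bars are shifted alike (~1 px), so the aim is within a few mm. Holding on lantern 1's badge.

Emit:
{"name": "apply_moves", "arguments": {
  "series": [
    {"jaw": 1, "linear": [0, -0.001, 0.004], "roll": 0},
    {"jaw": 1, "linear": [0, -0.001, 0.004], "roll": 0},
    {"jaw": 1, "linear": [0, -0.001, 0.004], "roll": 0},
    {"jaw": 1, "linear": [0, -0.001, 0.004], "roll": 0},
    {"jaw": 1, "linear": [0, -0.001, 0.004], "roll": 0},
    {"jaw": 1, "linear": [0, -0.001, 0.004], "roll": 0},
    {"jaw": 1, "linear": [0, -0.001, 0.004], "roll": 0},
    {"jaw": 1, "linear": [0, -0.001, 0.004], "roll": 0},
    {"jaw": 1, "linear": [0, -0.001, 0.004], "roll": 0},
    {"jaw": 1, "linear": [0, -0.001, 0.004], "roll": 0},
    {"jaw": 1, "linear": [0, -0.001, 0.004], "roll": 0},
    {"jaw": 1, "linear": [0, -0.001, 0.004], "roll": 0},
    {"jaw": 1, "linear": [0, -0.001, 0.004], "roll": 0},
    {"jaw": 1, "linear": [0, -0.001, 0.004], "roll": 0},
    {"jaw": 1, "linear": [0, -0.001, 0.004], "roll": 0},
    {"jaw": 1, "linear": [0, -0.001, 0.004], "roll": 0},
    {"jaw": 1, "linear": [0, -0.001, 0.004], "roll": 0},
    {"jaw": 1, "linear": [0, -0.001, 0.004], "roll": 0},
    {"jaw": 1, "linear": [0, -0.001, 0.004], "roll": 0},
    {"jaw": 1, "linear": [0, -0.001, 0.004], "roll": 0}
  ]
}}

```text
t: 34.25
tool_pos: [0.4351, 0.0871, 0.1967]
orientation: [-0.02, 1.559, 0.007]
force: [0.0, -0.5, -6.3]
opening: 0.034
```

Emit:
{"name": "apply_moves", "arguments": {
  "series": [
    {"jaw": 1, "linear": [0, 0, 0], "roll": 0},
    {"jaw": 1, "linear": [0, 0, 0], "roll": 0},
    {"jaw": 1, "linear": [0, 0, 0], "roll": 0},
    {"jaw": 1, "linear": [0, 0, 0], "roll": 0},
    {"jaw": 1, "linear": [0, 0, 0], "roll": 0},
    {"jaw": 1, "linear": [0, 0, 0], "roll": 0},
    {"jaw": 1, "linear": [0, 0, 0], "roll": 0},
    {"jaw": 1, "linear": [0, 0, 0], "roll": 0},
    {"jaw": 1, "linear": [0, 0, 0], "roll": 0},
    {"jaw": 1, "linear": [0, 0, 0], "roll": 0}
  ]
}}

```text
t: 35.5
tool_pos: [0.4351, 0.0871, 0.1967]
orientation: [-0.02, 1.559, 0.007]
force: [0.1, 0.6, -5.4]
opening: 0.0337
```

```bash
python3 - <<'E'
from h import *
plan((.436,.081,.196,91),(.43,.087,.20,91),(.43,-.053,.196,91),(.440,-.053,.189,91))
E
```

```text
t 35.5 tcp [0.4351 0.0871 0.1967] yaw 90.96 x-axis [ 0.012 -0.008 -1.   ] open 0.0337 F [ 0.1  0.6 -5.4]
(0.436, 0.081, 0.196, 91) lin [ 0.001 -0.01   0.001] roll -0.001
(0.43, 0.087, 0.2, 91) lin [-0.006 -0.    -0.008] roll -0.001
(0.43, -0.053, 0.196, 91) lin [ 0.003 -0.233 -0.012] roll -0.001
(0.44, -0.053, 0.189, 91) lin [ 0.015 -0.234  0.004] roll -0.001
```

Emit:
{"name": "apply_moves", "arguments": {
  "series": [
    {"jaw": 1, "linear": [0, -0.008, 0], "roll": 0},
    {"jaw": 1, "linear": [0, -0.008, 0], "roll": 0},
    {"jaw": 1, "linear": [0, -0.008, 0], "roll": 0},
    {"jaw": 1, "linear": [0, -0.008, 0], "roll": 0},
    {"jaw": 1, "linear": [0, -0.008, 0], "roll": 0},
    {"jaw": 1, "linear": [0, -0.008, 0], "roll": 0},
    {"jaw": 1, "linear": [0, -0.008, 0], "roll": 0},
    {"jaw": 1, "linear": [0, -0.008, 0], "roll": 0},
    {"jaw": 1, "linear": [0, -0.008, 0], "roll": 0},
    {"jaw": 1, "linear": [0, -0.008, 0], "roll": 0},
    {"jaw": 1, "linear": [0, -0.008, 0], "roll": 0},
    {"jaw": 1, "linear": [0, -0.008, 0], "roll": 0},
    {"jaw": 1, "linear": [0, -0.008, 0], "roll": 0},
    {"jaw": 1, "linear": [0, -0.008, 0], "roll": 0},
    {"jaw": 1, "linear": [0, -0.008, 0], "roll": 0},
    {"jaw": 1, "linear": [0, -0.008, 0], "roll": 0},
    {"jaw": 1, "linear": [0, -0.008, 0], "roll": 0},
    {"jaw": 1, "linear": [0, -0.008, 0], "roll": 0},
    {"jaw": 1, "linear": [0, -0.008, 0], "roll": 0},
    {"jaw": 1, "linear": [0, -0.008, 0], "roll": 0}
  ]
}}

```text
t: 38.0
tool_pos: [0.4352, 0.0823, 0.1967]
orientation: [-0.02, 1.559, 0.007]
force: [-0.1, 1.3, -5.3]
opening: 0.0338
```

Emit:
{"name": "apply_moves", "arguments": {
  "series": [
    {"jaw": 1, "linear": [0, 0, 0], "roll": 0},
    {"jaw": 1, "linear": [0, 0, 0], "roll": 0},
    {"jaw": 1, "linear": [0, 0, 0], "roll": 0},
    {"jaw": 1, "linear": [0, 0, 0], "roll": 0},
    {"jaw": 1, "linear": [0, 0, 0], "roll": 0},
    {"jaw": 1, "linear": [0, -0.03, -0.01], "roll": 0},
    {"jaw": 1, "linear": [0.003, -0.08, -0.01], "roll": 0},
    {"jaw": 1, "linear": [0.006, -0.13, -0.01], "roll": 0},
    {"jaw": 1, "linear": [0.01, -0.18, -0.008], "roll": 0},
    {"jaw": 1, "linear": [0.012, -0.21, 0.002], "roll": 0},
    {"jaw": 1, "linear": [0.014, -0.226, 0.004], "roll": 0},
    {"jaw": 1, "linear": [0.014, -0.226, 0.004], "roll": 0},
    {"jaw": 1, "linear": [0.014, -0.226, 0.004], "roll": 0},
    {"jaw": 1, "linear": [0.014, -0.226, 0.004], "roll": 0}
  ]
}}

```text
t: 39.75
tool_pos: [0.4399, -0.0526, 0.1895]
orientation: [-0.02, 1.559, 0.008]
force: [0.3, -0.3, -5.0]
opening: 0.0342
```

```bash
python3 - <<'E'
from h import *
plan((.440,-.053,.1895,91))
E
```

```text
t 39.75 tcp [ 0.4399 -0.0526  0.1895] yaw 91.01 x-axis [ 0.012 -0.008 -1.   ] open 0.0342 F [ 0.3 -0.3 -5. ]
(0.44, -0.053, 0.1895, 91) lin [ 0.    -0.001  0.   ] roll 0.0
```

Emit:
{"name": "apply_moves", "arguments": {
  "series": [
    {"jaw": 1, "linear": [0, 0, 0], "roll": 0},
    {"jaw": 1, "linear": [0, 0, 0], "roll": 0},
    {"jaw": 1, "linear": [0, 0, 0], "roll": 0},
    {"jaw": 1, "linear": [0, 0, 0], "roll": 0},
    {"jaw": 1, "linear": [0, 0, 0], "roll": 0},
    {"jaw": 1, "linear": [0, 0, 0], "roll": 0},
    {"jaw": 1, "linear": [0, 0, 0], "roll": 0},
    {"jaw": 1, "linear": [0, 0, 0], "roll": 0},
    {"jaw": 1, "linear": [0, 0, 0], "roll": 0},
    {"jaw": 1, "linear": [0, 0, 0], "roll": 0},
    {"jaw": 1, "linear": [0, 0, 0], "roll": 0},
    {"jaw": 1, "linear": [0, 0, 0], "roll": 0},
    {"jaw": 1, "linear": [0, 0, 0], "roll": 0},
    {"jaw": 1, "linear": [0, 0, 0], "roll": 0},
    {"jaw": 1, "linear": [0, 0, 0], "roll": 0},
    {"jaw": 1, "linear": [0, 0, 0], "roll": 0},
    {"jaw": 1, "linear": [0, 0, 0], "roll": 0},
    {"jaw": 1, "linear": [0, 0, 0], "roll": 0},
    {"jaw": 1, "linear": [0, 0, 0], "roll": 0},
    {"jaw": 1, "linear": [0, 0, 0], "roll": 0}
  ]
}}

```text
t: 42.25
tool_pos: [0.44, -0.0526, 0.1896]
orientation: [-0.02, 1.559, 0.008]
force: [-0.5, 0.2, -5.3]
opening: 0.0337
```

Emit:
{"name": "apply_moves", "arguments": {
  "series": [
    {"jaw": 1, "linear": [0, 0, 0], "roll": 0},
    {"jaw": 1, "linear": [0, 0, 0], "roll": 0},
    {"jaw": 1, "linear": [0, 0, 0], "roll": 0},
    {"jaw": 1, "linear": [0, 0, 0], "roll": 0},
    {"jaw": 1, "linear": [0, 0, 0], "roll": 0},
    {"jaw": 1, "linear": [0, 0, 0], "roll": 0}
  ]
}}

```text
t: 43.0
tool_pos: [0.4399, -0.0526, 0.1895]
orientation: [-0.02, 1.559, 0.008]
force: [0.1, 0.3, -5.4]
opening: 0.0338
```

Emit:
{"name": "apply_moves", "arguments": {
  "series": [
    {"jaw": 1, "linear": [0, -0.008, 0], "roll": 0},
    {"jaw": 1, "linear": [0, -0.008, 0], "roll": 0},
    {"jaw": 1, "linear": [0, -0.008, 0], "roll": 0},
    {"jaw": 1, "linear": [0, -0.008, 0], "roll": 0},
    {"jaw": 1, "linear": [0, -0.008, 0], "roll": 0},
    {"jaw": 1, "linear": [0, -0.008, 0], "roll": 0},
    {"jaw": 1, "linear": [0, -0.008, 0], "roll": 0},
    {"jaw": 1, "linear": [0, -0.008, 0], "roll": 0},
    {"jaw": 1, "linear": [0, -0.008, 0], "roll": 0},
    {"jaw": 1, "linear": [0, -0.008, 0], "roll": 0},
    {"jaw": 1, "linear": [0, -0.008, 0], "roll": 0},
    {"jaw": 1, "linear": [0, -0.008, 0], "roll": 0},
    {"jaw": 1, "linear": [0, -0.008, 0], "roll": 0},
    {"jaw": 1, "linear": [0, -0.008, 0], "roll": 0},
    {"jaw": 1, "linear": [0, -0.008, 0], "roll": 0},
    {"jaw": 1, "linear": [0, -0.008, 0], "roll": 0},
    {"jaw": 1, "linear": [0, -0.008, 0], "roll": 0},
    {"jaw": 1, "linear": [0, -0.008, 0], "roll": 0},
    {"jaw": 1, "linear": [0, -0.008, 0], "roll": 0},
    {"jaw": 1, "linear": [0, -0.008, 0], "roll": 0}
  ]
}}

```text
t: 45.5
tool_pos: [0.44, -0.0574, 0.1896]
orientation: [-0.02, 1.559, 0.008]
force: [-0.6, 1.1, -5.7]
opening: 0.0337
```

Emit:
{"name": "apply_moves", "arguments": {
  "series": [
    {"jaw": 1, "linear": [0, 0, 0], "roll": 0},
    {"jaw": 1, "linear": [0, 0, 0], "roll": 0},
    {"jaw": 1, "linear": [0, 0, 0], "roll": 0},
    {"jaw": 1, "linear": [0, 0, 0], "roll": 0},
    {"jaw": 1, "linear": [0, 0, 0], "roll": 0}
  ]
}}

```text
t: 46.12
tool_pos: [0.44, -0.0574, 0.1896]
orientation: [-0.02, 1.559, 0.008]
force: [-0.2, 0.5, -5.7]
opening: 0.0341
```

```bash
python3 - <<'E'
from h import *
plan((.425,-.05,.19,91),(.425,.22,.18,91),(.4345,.227,.175,91))
E
```

```text
t 46.12 tcp [ 0.44   -0.0574  0.1896] yaw 91.01 x-axis [ 0.012 -0.008 -1.   ] open 0.0341 F [-0.2  0.5 -5.7]
(0.425, -0.05, 0.19, 91) lin [-0.001  0.013 -0.025] roll 0.0
(0.425, 0.22, 0.18, 91) lin [ 0.012  0.463 -0.017] roll 0.0
(0.4345, 0.227, 0.175, 91) lin [ 0.02   0.474 -0.001] roll 0.0
```

Emit:
{"name": "apply_moves", "arguments": {
  "series": [
    {"jaw": 1, "linear": [0, 0.02, -0.02], "roll": 0},
    {"jaw": 1, "linear": [0, 0.08, -0.025], "roll": 0},
    {"jaw": 1, "linear": [0, 0.15, -0.025], "roll": 0},
    {"jaw": 1, "linear": [0.005, 0.22, -0.025], "roll": 0},
    {"jaw": 1, "linear": [0.008, 0.29, -0.025], "roll": 0},
    {"jaw": 1, "linear": [0.01, 0.36, -0.02], "roll": 0},
    {"jaw": 1, "linear": [0.015, 0.42, -0.018], "roll": 0},
    {"jaw": 1, "linear": [0.02, 0.46, -0.01], "roll": 0},
    {"jaw": 1, "linear": [0.02, 0.472, -0.002], "roll": 0},
    {"jaw": 1, "linear": [0.02, 0.472, -0.002], "roll": 0},
    {"jaw": 1, "linear": [0.02, 0.472, -0.002], "roll": 0},
    {"jaw": 1, "linear": [0.02, 0.472, -0.002], "roll": 0}
  ]
}}

```text
t: 47.62
tool_pos: [0.4341, 0.2248, 0.1754]
orientation: [-0.019, 1.559, 0.007]
force: [-0.0, -0.9, -5.5]
opening: 0.0339
```

```bash
python3 - <<'E'
from h import *
plan((.4345,.226,.1755,91))
E
```

```text
t 47.62 tcp [0.4341 0.2248 0.1754] yaw 90.95 x-axis [ 0.012 -0.008 -1.   ] open 0.0339 F [-0.  -0.9 -5.5]
(0.4345, 0.226, 0.1755, 91) lin [-0.     0.002  0.001] roll -0.002
```

Emit:
{"name": "apply_moves", "arguments": {
  "series": [
    {"jaw": 1, "linear": [0, 0, 0], "roll": 0},
    {"jaw": 1, "linear": [0, 0, 0], "roll": 0},
    {"jaw": 1, "linear": [0, 0, 0], "roll": 0},
    {"jaw": 1, "linear": [0, 0, 0], "roll": 0},
    {"jaw": 1, "linear": [0, 0, 0], "roll": 0},
    {"jaw": 1, "linear": [0, 0, 0], "roll": 0},
    {"jaw": 1, "linear": [0, 0, 0], "roll": 0},
    {"jaw": 1, "linear": [0, 0, 0], "roll": 0},
    {"jaw": 1, "linear": [0, 0, 0], "roll": 0},
    {"jaw": 1, "linear": [0, 0, 0], "roll": 0},
    {"jaw": 1, "linear": [0, 0, 0], "roll": 0},
    {"jaw": 1, "linear": [0, 0, 0], "roll": 0},
    {"jaw": 1, "linear": [0, 0, 0], "roll": 0},
    {"jaw": 1, "linear": [0, 0, 0], "roll": 0},
    {"jaw": 1, "linear": [0, 0, 0], "roll": 0},
    {"jaw": 1, "linear": [0, 0, 0], "roll": 0},
    {"jaw": 1, "linear": [0, 0, 0], "roll": 0},
    {"jaw": 1, "linear": [0, 0, 0], "roll": 0},
    {"jaw": 1, "linear": [0, 0, 0], "roll": 0},
    {"jaw": 1, "linear": [0, 0, 0], "roll": 0}
  ]
}}

```text
t: 50.12
tool_pos: [0.4341, 0.2248, 0.1754]
orientation: [-0.019, 1.559, 0.007]
force: [0.2, -0.1, -5.5]
opening: 0.0338
```

Emit:
{"name": "apply_moves", "arguments": {
  "series": [
    {"jaw": 1, "linear": [0, 0, 0], "roll": 0},
    {"jaw": 1, "linear": [0, 0, 0], "roll": 0},
    {"jaw": 1, "linear": [0, 0, 0], "roll": 0},
    {"jaw": 1, "linear": [0, 0, 0], "roll": 0},
    {"jaw": 1, "linear": [0, 0, 0], "roll": 0},
    {"jaw": 1, "linear": [0, 0, 0], "roll": 0}
  ]
}}

```text
t: 50.88
tool_pos: [0.4341, 0.2248, 0.1754]
orientation: [-0.019, 1.559, 0.007]
force: [-1.2, 0.7, -6.8]
opening: 0.0338
```

Emit:
{"name": "apply_moves", "arguments": {
  "series": [
    {"jaw": 1, "linear": [0, -0.008, 0], "roll": 0},
    {"jaw": 1, "linear": [0, -0.008, 0], "roll": 0},
    {"jaw": 1, "linear": [0, -0.008, 0], "roll": 0},
    {"jaw": 1, "linear": [0, -0.008, 0], "roll": 0},
    {"jaw": 1, "linear": [0, -0.008, 0], "roll": 0},
    {"jaw": 1, "linear": [0, -0.008, 0], "roll": 0},
    {"jaw": 1, "linear": [0, -0.008, 0], "roll": 0},
    {"jaw": 1, "linear": [0, -0.008, 0], "roll": 0},
    {"jaw": 1, "linear": [0, -0.008, 0], "roll": 0},
    {"jaw": 1, "linear": [0, -0.008, 0], "roll": 0},
    {"jaw": 1, "linear": [0, -0.008, 0], "roll": 0},
    {"jaw": 1, "linear": [0, -0.008, 0], "roll": 0},
    {"jaw": 1, "linear": [0, -0.008, 0], "roll": 0},
    {"jaw": 1, "linear": [0, -0.008, 0], "roll": 0},
    {"jaw": 1, "linear": [0, -0.008, 0], "roll": 0},
    {"jaw": 1, "linear": [0, -0.008, 0], "roll": 0},
    {"jaw": 1, "linear": [0, -0.008, 0], "roll": 0},
    {"jaw": 1, "linear": [0, -0.008, 0], "roll": 0},
    {"jaw": 1, "linear": [0, -0.008, 0], "roll": 0},
    {"jaw": 1, "linear": [0, -0.008, 0], "roll": 0}
  ]
}}

```text
t: 53.38
tool_pos: [0.4341, 0.22, 0.1754]
orientation: [-0.019, 1.559, 0.007]
force: [-0.6, -0.5, -5.5]
opening: 0.034
```

Emit:
{"name": "apply_moves", "arguments": {
  "series": [
    {"jaw": 1, "linear": [0, 0, 0], "roll": 0},
    {"jaw": 1, "linear": [0, 0, 0], "roll": 0},
    {"jaw": 1, "linear": [0, 0, 0], "roll": 0},
    {"jaw": 1, "linear": [0, 0, 0], "roll": 0},
    {"jaw": 1, "linear": [0, 0, 0], "roll": 0}
  ]
}}

```text
t: 54.0
tool_pos: [0.4342, 0.2201, 0.1755]
orientation: [-0.019, 1.559, 0.007]
force: [0.2, -0.5, -5.8]
opening: 0.034
```

```bash
python3 - <<'E'
from h import *
plan((.42,.18,.23,91),(.42,-.10,.24,91),(.42,-.30,.24,84))
E
```

```text
t 54.0 tcp [0.4342 0.2201 0.1755] yaw 90.95 x-axis [ 0.012 -0.008 -1.   ] open 0.034 F [ 0.2 -0.5 -5.8]
(0.42, 0.18, 0.23, 91) lin [-0.091 -0.067 -0.024] roll -0.002
(0.42, -0.1, 0.24, 91) lin [-0.104 -0.534 -0.031] roll -0.002
(0.42, -0.3, 0.24, 84) lin [-0.101 -0.867 -0.037] roll 0.232
```

Emit:
{"name": "apply_moves", "arguments": {
  "series": [
    {"jaw": 1, "linear": [-0.02, -0.02, -0.02], "roll": 0},
    {"jaw": 1, "linear": [-0.06, -0.05, -0.024], "roll": 0},
    {"jaw": 1, "linear": [-0.09, -0.11, -0.024], "roll": 0},
    {"jaw": 1, "linear": [-0.1, -0.18, -0.026], "roll": 0},
    {"jaw": 1, "linear": [-0.1, -0.25, -0.026], "roll": 0},
    {"jaw": 1, "linear": [-0.1, -0.32, -0.028], "roll": 0},
    {"jaw": 1, "linear": [-0.1, -0.39, -0.03], "roll": 0},
    {"jaw": 1, "linear": [-0.1, -0.46, -0.03], "roll": 0},
    {"jaw": 1, "linear": [-0.1, -0.53, -0.03], "roll": 0},
    {"jaw": 1, "linear": [-0.1, -0.6, -0.03], "roll": 0.05},
    {"jaw": 1, "linear": [-0.1, -0.67, -0.034], "roll": 0.1},
    {"jaw": 1, "linear": [-0.1, -0.74, -0.035], "roll": 0.15},
    {"jaw": 1, "linear": [-0.1, -0.81, -0.036], "roll": 0.2},
    {"jaw": 1, "linear": [-0.1, -0.86, -0.037], "roll": 0.23},
    {"jaw": 1, "linear": [-0.1, -0.867, -0.037], "roll": 0.23},
    {"jaw": 1, "linear": [-0.1, -0.867, -0.037], "roll": 0.23}
  ]
}}

```text
t: 56.0
tool_pos: [0.4197, -0.2997, 0.2392]
orientation: [0.076, 1.557, -0.087]
force: [-0.1, 0.2, -5.6]
opening: 0.0338
```

```bash
python3 - <<'E'
from h import *
plan((.485,-.387,.24,82),(.485,-.387,.14,82),(.485,-.387,.114,82))
E
```

```text
t 56.0 tcp [ 0.4197 -0.2997  0.2392] yaw 84.03 x-axis [ 0.012 -0.007 -1.   ] open 0.0338 F [-0.1  0.2 -5.6]
(0.485, -0.387, 0.24, 82) lin [ 0.001 -0.133  0.123] roll 0.068
(0.485, -0.387, 0.14, 82) lin [ 0.168 -0.132  0.121] roll 0.068
(0.485, -0.387, 0.114, 82) lin [ 0.211 -0.132  0.121] roll 0.068
```

Emit:
{"name": "apply_moves", "arguments": {
  "series": [
    {"jaw": 1, "linear": [0, -0.05, 0.04], "roll": 0.03},
    {"jaw": 1, "linear": [0, -0.1, 0.08], "roll": 0.068},
    {"jaw": 1, "linear": [0, -0.133, 0.123], "roll": 0.068},
    {"jaw": 1, "linear": [0, -0.133, 0.123], "roll": 0.068},
    {"jaw": 1, "linear": [0.06, -0.133, 0.122], "roll": 0.068},
    {"jaw": 1, "linear": [0.12, -0.132, 0.121], "roll": 0.068},
    {"jaw": 1, "linear": [0.168, -0.132, 0.121], "roll": 0.068},
    {"jaw": 1, "linear": [0.19, -0.132, 0.121], "roll": 0.068},
    {"jaw": 1, "linear": [0.2, -0.132, 0.121], "roll": 0.068},
    {"jaw": 1, "linear": [0.208, -0.132, 0.121], "roll": 0.068},
    {"jaw": 1, "linear": [0.211, -0.132, 0.121], "roll": 0.068},
    {"jaw": 1, "linear": [0.211, -0.132, 0.121], "roll": 0.068},
    {"jaw": 1, "linear": [0.211, -0.132, 0.121], "roll": 0.068}
  ]
}}

```text
t: 57.62
tool_pos: [0.4854, -0.3872, 0.1145]
orientation: [0.104, 1.555, -0.115]
force: [0.9, 1.0, -5.7]
opening: 0.0335
```

```bash
python3 - <<'E'
from h import *
plan((.485,-.387,.114,82),(.485,-.387,.1125,82))
E
```

```text
t 57.62 tcp [ 0.4854 -0.3872  0.1145] yaw 81.99 x-axis [ 0.012 -0.008 -1.   ] open 0.0335 F [ 0.9  1.  -5.7]
(0.485, -0.387, 0.114, 82) lin [ 0.001  0.    -0.001] roll -0.0
(0.485, -0.387, 0.1125, 82) lin [ 0.003  0.    -0.001] roll -0.0
```

Still fully carried (−5.7 N); lower another ~2 mm until it seats.

Emit:
{"name": "apply_moves", "arguments": {
  "series": [
    {"jaw": 1, "linear": [0.001, 0, 0], "roll": 0},
    {"jaw": 1, "linear": [0.002, 0, 0], "roll": 0},
    {"jaw": 1, "linear": [0.003, 0, 0], "roll": 0},
    {"jaw": 1, "linear": [0.004, 0, 0], "roll": 0},
    {"jaw": 1, "linear": [0.004, 0, 0], "roll": 0}
  ]
}}

```text
t: 58.25
tool_pos: [0.4859, -0.3875, 0.1134]
orientation: [0.104, 1.554, -0.116]
force: [-1.5, 1.6, 5.3]
opening: 0.0338
```

Emit:
{"name": "apply_moves", "arguments": {
  "series": [
    {"jaw": 0, "linear": [0, 0, 0], "roll": 0},
    {"jaw": 0, "linear": [0, 0, 0], "roll": 0},
    {"jaw": -0.4, "linear": [0, 0, 0], "roll": 0},
    {"jaw": -0.4, "linear": [0, 0, 0], "roll": 0},
    {"jaw": -0.4, "linear": [0, 0, 0], "roll": 0},
    {"jaw": -0.4, "linear": [0, 0, 0], "roll": 0},
    {"jaw": -0.4, "linear": [-0.05, 0, 0], "roll": 0},
    {"jaw": -0.4, "linear": [-0.13, 0, 0], "roll": 0},
    {"jaw": -0.4, "linear": [-0.22, 0, 0], "roll": 0},
    {"jaw": -0.4, "linear": [-0.32, 0, 0], "roll": 0},
    {"jaw": -0.4, "linear": [-0.42, 0.0, 0], "roll": 0},
    {"jaw": -0.4, "linear": [-0.45, 0.05, -0.08], "roll": 0},
    {"jaw": -0.4, "linear": [-0.45, 0.1, -0.16], "roll": 0},
    {"jaw": -0.4, "linear": [-0.45, 0.15, -0.2], "roll": 0},
    {"jaw": -0.4, "linear": [-0.45, 0.15, -0.2], "roll": 0},
    {"jaw": -0.4, "linear": [-0.45, 0.15, -0.2], "roll": 0}
  ]
}}

```text
t: 60.25
tool_pos: [0.3762, -0.2797, 0.3812]
orientation: [0.103, 1.553, -0.116]
force: [0.3, -0.2, 0.1]
opening: 0.0653
```

```bash
python3 - <<'E'
from h import *
plan();snap("top","topF");snap("scene","sceneF")
a=load("topF")[0][110:220,110:376];b=load("sceneF")[0][120:290,130:400]
cv2.imwrite("pics/cF.png",np.vstack([cv2.resize(a,(640,265),interpolation=2),cv2.resize(b,(640,335)[:2],interpolation=2) ]))
E
```

```text
t 60.25 tcp [ 0.3762 -0.2797  0.3812] yaw 82.0 x-axis [ 0.014 -0.009 -1.   ] open 0.0653 F [ 0.3 -0.2  0.1]
```

View pics/cF.png

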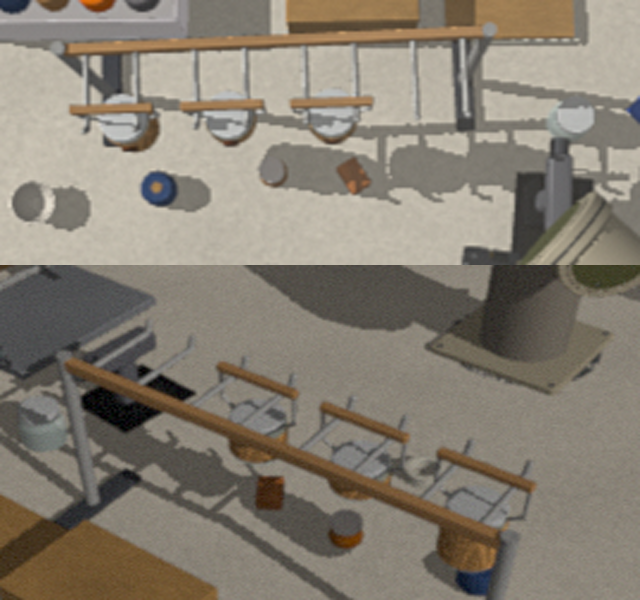

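The lanterns still hang on hooks 1–3. The torch nozzle in the top view (558,142 in the crop) lies further forward than I expect, so it may have been knocked after release. I'll clear the arm and measure by code.

Emit:
{"name": "apply_moves", "arguments": {
  "series": [
    {"jaw": -0.4, "linear": [0, 0.08, 0], "roll": 0},
    {"jaw": -0.4, "linear": [0, 0.16, 0], "roll": 0},
    {"jaw": -0.4, "linear": [0, 0.25, 0], "roll": 0},
    {"jaw": -0.4, "linear": [0, 0.35, 0], "roll": 0},
    {"jaw": -0.4, "linear": [0, 0.45, 0], "roll": 0},
    {"jaw": -0.4, "linear": [0, 0.5, 0], "roll": 0},
    {"jaw": -0.4, "linear": [0, 0.5, 0], "roll": 0}
  ]
}}

```text
t: 61.22
tool_pos: [0.4187, 0.0186, 0.3783]
orientation: [0.101, 1.556, -0.113]
force: [-0.9, 0.0, -0.8]
opening: 0.0653
```

```bash
python3 - <<'E'
from h import *
plan();snap("top","topG")
G=load("topG");O=load("top0")
for nm,C in(("before",O),("now",G)):
    g=cv2.cvtColor(C[0],cv2.COLOR_BGR2GRAY)
    print(nm);print("\n".join(" ".join(f"{v:3d}" for v in r) for r in g[160:228:2,318:366:2]))
E
```

```text
t 61.23 tcp [0.4187 0.0186 0.3783] yaw 82.19 x-axis [ 0.012 -0.008 -1.   ] open 0.0653 F [-0.9  0.  -0.8]
before
137 138 135 133 128 134 117 124 129 126 154 165 176 185 183 180 182 181 182 168 119 119 120 120
120 121 119 118 118 116 115 117 118 125 152 162 157 176 180 181 180 182 177 121 120 123 120 121
173 126 123 174 174 172 171 175 177 172 160 145 152 143 151 182 187 150 120 121 124 122 121 122
183 165 119 187 178 180 180 179 182 180 180 147 131 138 134 122 114 117 122 120 119 121 123 123
183 165 116 158 180 181 178 183 180 172 177 180 119 113 111 109 115 120 119 120 123 120 120 124
183 161 119 148 178 180 183 181 178 183 181 178 117 148 179 169 174 159 122 121 117 120 124 123
185 181 121 146 181 181 181 180 177 178 176 179 115 144 179 181 180 182 184 185 157 120 151 183
184 186 120 126 184 181 184 184 182 181 179 188 118 146 182 175 179 181 179 183 163 116 150 186
176 179 120 120 185 179 176 177 181 179 184 184 121 116 183 180 182 188 182 177 159 118 151 185
179 184 120 121 184 181 183 181 183 177 180 183 120 117 180  88  91  87 103 178 180 118 148 182
185 182 120 120 183 184 188
[... 4844 characters left out ...]
  61  71 173 180 182 185 179
184 183 122  62  64  65  65  65  62  64  63  66  66  65  62  62  63  59  77 153 186 187 187 180
182 189 104  61  65  65  65  64  64  65  65  62  64  62  62  62  62  62  78 156 189 185 186 183
191 188 104  73  64  63  60  58  58  57  60  62  61  64  60  66  61  62  91 152 185 181 182 186
183 182 185 183 171 175 176 173 175 157 103  88  79  77  73  64  59  54  88 152 182 182 188 187
183 184 186 182 183 184 182 182 183 185 182 187 184 186 189 178 174 174 177 185 181 182 184 184
180 182 187 179 182 182 181 184 180 183 186 185 183 181 176 183 183 182 186 184 181 178 183 178
177 177 182 181 183 181 181 183 179 178 185 184 184 182 183 183 186 181 181 185 185 184 184 185
```

```bash
python3 - <<'E'
from h import *
G=load("topG")
for q in((337,205.5),(347.5,205.5),(337.5,177),(347,177)):print(atz(G,q,.149).round(4))
print("noz",atz(G,(342.3,168),.131).round(4))
for q in((324.5,181),(356,182),(355,220.5),(321.5,218.5)):print("dock",atz(G,q,.006).round(4))
E
```

```text
[ 0.4593 -0.3499  0.149 ]
[ 0.4589 -0.3853  0.149 ]
[ 0.5561 -0.355   0.149 ]
[ 0.5557 -0.3872  0.149 ]
noz [ 0.5896 -0.3763  0.131 ]
dock [ 0.5609 -0.3351  0.006 ]
dock [ 0.5556 -0.4526  0.006 ]
dock [ 0.4123 -0.4432  0.006 ]
dock [ 0.4213 -0.3197  0.006 ]
```

The torch was knocked about 30 mm (now ≈(0.511,−0.370), yaw ≈−2°; dock centre ≈(0.4875,−0.388)). Regrasp and recentre it.

```bash
python3 - <<'E'
from h import *
plan((.44,-.2,.38,88),(.511,-.370,.28,88),(.511,-.370,.1135,88))
E
```

```text
t 61.27 tcp [0.4186 0.0174 0.3783] yaw 82.1 x-axis [ 0.012 -0.009 -1.   ] open 0.0651 F [-0.2 -0.3  0.2]
(0.44, -0.2, 0.38, 88) lin [ 0.001 -0.354  0.085] roll -0.197
(0.511, -0.37, 0.28, 88) lin [ 0.171 -0.617  0.239] roll -0.197
(0.511, -0.37, 0.1135, 88) lin [ 0.449 -0.615  0.235] roll -0.197
```

Emit:
{"name": "apply_moves", "arguments": {
  "series": [
    {"jaw": -0.5, "linear": [0, -0.08, 0.02], "roll": 0},
    {"jaw": -0.5, "linear": [0, -0.17, 0.04], "roll": -0.1},
    {"jaw": -0.5, "linear": [0, -0.26, 0.06], "roll": -0.197},
    {"jaw": -0.5, "linear": [0, -0.354, 0.085], "roll": -0.197},
    {"jaw": -0.5, "linear": [0, -0.44, 0.14], "roll": -0.197},
    {"jaw": -0.5, "linear": [0, -0.53, 0.19], "roll": -0.197},
    {"jaw": -0.5, "linear": [0.06, -0.6, 0.23], "roll": -0.197},
    {"jaw": -0.5, "linear": [0.13, -0.617, 0.239], "roll": -0.197},
    {"jaw": -0.5, "linear": [0.17, -0.617, 0.239], "roll": -0.197},
    {"jaw": -0.5, "linear": [0.2, -0.617, 0.239], "roll": -0.197},
    {"jaw": -0.5, "linear": [0.2, -0.617, 0.239], "roll": -0.197}
  ]
}}

```text
t: 62.65
tool_pos: [0.51, -0.3704, 0.2611]
orientation: [0.023, 1.561, -0.033]
force: [-1.3, 0.6, 0.9]
opening: 0.0694
```

```bash
python3 - <<'E'
from h import *
plan((.511,-.370,.1135,88),(.4875,-.388,.17,84))
E
```

```text
t 62.65 tcp [ 0.51   -0.3704  0.2611] yaw 87.95 x-axis [ 0.01  -0.007 -1.   ] open 0.0694 F [-1.3  0.6  0.9]
(0.511, -0.37, 0.1135, 88) lin [ 0.246  0.002 -0.001] roll -0.002
(0.4875, -0.388, 0.17, 84) lin [ 0.152 -0.03  -0.038] roll 0.132
```

Emit:
{"name": "apply_moves", "arguments": {
  "series": [
    {"jaw": -0.5, "linear": [0.08, 0, 0], "roll": 0},
    {"jaw": -0.5, "linear": [0.15, 0, 0], "roll": 0},
    {"jaw": -0.5, "linear": [0.2, 0.001, 0], "roll": 0},
    {"jaw": -0.5, "linear": [0.245, 0.001, 0], "roll": 0},
    {"jaw": -0.5, "linear": [0.245, 0.001, 0], "roll": 0},
    {"jaw": 1, "linear": [0.245, 0.001, 0], "roll": 0},
    {"jaw": 1, "linear": [0.245, 0.001, 0], "roll": 0},
    {"jaw": 1, "linear": [0.245, 0.001, 0], "roll": 0},
    {"jaw": 1, "linear": [0.245, 0.001, 0], "roll": 0},
    {"jaw": 1, "linear": [0.245, 0.001, 0], "roll": 0},
    {"jaw": 1, "linear": [0.245, 0.001, 0], "roll": 0},
    {"jaw": 1, "linear": [0.245, 0.001, 0], "roll": 0},
    {"jaw": 1, "linear": [0.245, 0.001, 0], "roll": 0},
    {"jaw": 1, "linear": [0.22, 0.001, 0], "roll": 0},
    {"jaw": 1, "linear": [0.21, 0.0, 0], "roll": 0},
    {"jaw": 1, "linear": [0.21, -0.015, -0.02], "roll": 0.06},
    {"jaw": 1, "linear": [0.21, -0.03, -0.039], "roll": 0.132},
    {"jaw": 1, "linear": [0.21, -0.03, -0.039], "roll": 0.132},
    {"jaw": 1, "linear": [0.21, -0.03, -0.039], "roll": 0.132}
  ]
}}

```text
t: 65.03
tool_pos: [0.4869, -0.3885, 0.1347]
orientation: [0.078, 1.559, -0.087]
force: [0.1, -0.5, -5.5]
opening: 0.0339
```

```bash
python3 - <<'E'
from h import *
plan((.4875,-.388,.1135,84))
E
```

```text
t 65.03 tcp [ 0.4869 -0.3885  0.1347] yaw 83.96 x-axis [ 0.01  -0.006 -1.   ] open 0.0339 F [ 0.1 -0.5 -5.5]
(0.4875, -0.388, 0.1135, 84) lin [0.035 0.001 0.   ] roll -0.001
```

Emit:
{"name": "apply_moves", "arguments": {
  "series": [
    {"jaw": 1, "linear": [0.015, 0, 0], "roll": 0},
    {"jaw": 1, "linear": [0.026, 0, 0], "roll": 0},
    {"jaw": 1, "linear": [0.032, 0, 0], "roll": 0},
    {"jaw": 1, "linear": [0.035, 0, 0], "roll": 0},
    {"jaw": 1, "linear": [0.036, 0, 0], "roll": 0},
    {"jaw": 1, "linear": [0.036, 0, 0], "roll": 0}
  ]
}}

```text
t: 65.78
tool_pos: [0.4871, -0.3881, 0.1148]
orientation: [0.078, 1.56, -0.086]
force: [-6.3, 6.6, 8.8]
opening: 0.0339
```

Emit:
{"name": "apply_moves", "arguments": {
  "series": [
    {"jaw": 0, "linear": [-0.001, 0, 0], "roll": 0},
    {"jaw": 0, "linear": [-0.001, 0, 0], "roll": 0},
    {"jaw": -0.4, "linear": [-0.001, 0, 0], "roll": 0},
    {"jaw": -0.4, "linear": [-0.001, 0, 0], "roll": 0},
    {"jaw": -0.4, "linear": [-0.001, 0, 0], "roll": 0},
    {"jaw": -0.4, "linear": [-0.001, 0, 0], "roll": 0},
    {"jaw": -0.4, "linear": [-0.05, 0, 0], "roll": 0},
    {"jaw": -0.4, "linear": [-0.13, 0, 0], "roll": 0},
    {"jaw": -0.4, "linear": [-0.22, 0, 0], "roll": 0},
    {"jaw": -0.4, "linear": [-0.32, 0, 0], "roll": 0},
    {"jaw": -0.4, "linear": [-0.42, 0.0, 0], "roll": 0},
    {"jaw": -0.4, "linear": [-0.45, 0.1, -0.08], "roll": 0},
    {"jaw": -0.4, "linear": [-0.45, 0.2, -0.16], "roll": 0},
    {"jaw": -0.4, "linear": [-0.45, 0.3, -0.18], "roll": 0},
    {"jaw": -0.4, "linear": [-0.45, 0.4, -0.18], "roll": 0},
    {"jaw": -0.4, "linear": [-0.45, 0.5, -0.18], "roll": 0},
    {"jaw": -0.4, "linear": [-0.45, 0.55, -0.18], "roll": 0},
    {"jaw": -0.4, "linear": [-0.45, 0.55, -0.18], "roll": 0},
    {"jaw": -0.4, "linear": [-0.45, 0.55, -0.18], "roll": 0}
  ]
}}

```text
t: 68.15
tool_pos: [0.4118, -0.0473, 0.3822]
orientation: [0.077, 1.559, -0.086]
force: [0.7, 0.3, 0.3]
opening: 0.0646
```

```bash
python3 - <<'E'
from h import *
plan();snap("top","topH");snap("scene","sceneH")
g=cv2.cvtColor(load("topH")[0],cv2.COLOR_BGR2GRAY)
print("\n".join(f"{160+2*i} "+" ".join(f"{v:3d}" for v in r) for i,r in enumerate(g[160:226:2,318:366:2])))
# lanterns: compare with the pictures after hanging
for a,b,y0,y1,x0,x1 in(("scene4","sceneH",170,300,210,360),("top4","topH",140,172,130,270)):
    d=cv2.absdiff(load(a)[0],load(b)[0])[y0:y1,x0:x1].max(2); print(a,(d>40).mean().round(4),np.median(d))
E
```

```text
t 68.15 tcp [ 0.4118 -0.0473  0.3822] yaw 84.03 x-axis [ 0.01  -0.006 -1.   ] open 0.0646 F [0.7 0.3 0.3]
160 137 139 136 135 129 136 117 126 130 127 157 167 179 187 184 185 182 183 184 169 120 121 122 122
162 123 121 120 120 117 117 115 117 118 127 153 162 159 177 183 182 182 183 179 123 120 121 123 123
164 175 127 124 176 174 173 172 176 178 174 164 144 155 144 152 183 189 150 122 121 123 123 121 123
166 186 168 120 189 181 183 183 181 184 181 181 151 131 138 135 123 114 116 122 121 120 121 122 125
168 187 167 119 160 185 183 180 185 181 175 179 181 122 115 110 109 114 121 119 121 122 120 120 125
170 120 120 123 129 133 136 188 187 182 184 184 180 117 151 180 170 177 160 124 123 118 123 125 124
172 123 119 126 119 119 120 119 136 134 156 180 182 118 145 182 185 183 186 187 187 159 120 153 185
174 122 120 122 124 123 122 123 123 121 120 125 191 119 148 148 129 140 170 184 185 166 117 151 187
176 120 120 120 121 123 121 120 118 123 119 122 130 123 115  73  91  80  66 184 178 161 117 152 186
178 121 123 122 124 122 121 123 123 124 118 121 122 124 114  89  92  78  74 185 181 181 117 14
[... 1636 characters left out ...]
5  63  65  63  63  69 101  98 103 105 101  65  70 171 180 181 184 177
214 184 180 123  61  63  63  62  63  61  63  65  61  64  62  63  65  65  60  76 153 184 186 185 179
216 181 187 102  61  63  65  65  64  64  60  62  62  60  64  62  64  62  61  78 154 186 183 184 181
218 188 185 103  73  64  59  60  58  56  57  60  62  61  61  63  61  63  60  92 151 184 178 183 184
220 181 181 183 181 171 174 174 171 173 156 100  86  77  76  72  63  57  56  87 150 181 180 185 187
222 180 181 186 180 180 182 182 180 178 183 181 185 181 187 189 177 172 172 175 184 182 180 182 184
224 179 180 183 177 182 180 178 181 179 182 185 182 182 180 174 182 182 182 182 183 180 176 181 176
scene4 0.0 4.0
top4 0.0054 2.0
```

```bash
python3 - <<'E'
from h import *
H=load("topH");p=[atz(H,q,.149) for q in((341.2,213),(352,213),(343.8,181.8),(354.5,181.8))]
c=np.mean(p,0);print(np.round(p,4).tolist(),c.round(4),"noz",atz(H,(349.5,175),.131).round(4),"off dock",np.hypot(*(c[:2]-[.4877,-.3877])).round(4))
s=read_state();print(s["t"],np.abs(s["dq"]).max())
E
```

```text
[[0.4339, -0.3632, 0.149], [0.4334, -0.3994, 0.149], [0.5394, -0.3757, 0.149], [0.5389, -0.412, 0.149]] [ 0.4864 -0.3876  0.149 ] noz [ 0.5649 -0.4001  0.131 ] off dock 0.0013
68.25 0.010427371691118967
```

The torch is within 2 mm of the dock's middle, and the lanterns have not moved. Handing in.

```bash
python3 -c "
from plant import *
print(close_job())"
```

```text
the job is handed in; nothing more can be done
None
```

The job is handed in at about 68 s; no verdict came back. Three of the four sizes were present; the second tallest (lantern 3) was not there.

- **Lanterns:** The tallest is on hook 1, the shortest on hook 2 and the second shortest on hook 3. All hang with badges to the front. The first attempt to grasp the tallest failed because I lifted before the fingers had shut; I repeated it and the lantern was not disturbed.
- **Curing:** I held the torch at each badge in order, shortest to tallest, with the lens about 6 cm away. Each badge got over 3 s at the computed aim, then about 3 s more about 5 mm to the right as insurance.
- **Torch:** It was knocked about 30 mm after I first docked it. I noticed this in a top picture, picked it up again and put it back in the middle of the dock.

**Last checks:**
- The torch is about 1–2 mm from the dock's centre.
- The hung lanterns look unchanged from the picture taken after the last one was hung.
- The arm is clear of everything.

**Less certain:** I checked the aim directly only at the shortest lantern. There the drawn outline agreed with the picture to about 1–2 pixels (a few mm) at the lens and lantern bars. The torch's foot looked smaller than its stated size, which I did not resolve. The other two aims rest on the arm's readings and the measured hook positions.

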